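Hold a bisque cup up to the gauge pointer on the marking jig

TASK

Stand the white bisque cup upright in the middle of the round plate of the green marking jig, with the lever still up, and let go of it. Then press the jig's spring-loaded red lever pad down until the cup has risen so that its rim is level with the tip of the red pointer on the post, and finish while holding the lever there (do not let go: it springs back). Do not tip the cup, and leave the terracotta cup and the plaster mould where they are.

Things in the scene. Friction and masses are not known exactly. Their poses are not given: they have to be found in the camera images.
- bisque_cup: Off-white unglazed (bisque) cup, tapered and open at the top, on the right part of the table: 76 mm high, 68 mm across the rim, about 44 mm across the foot; hollow, 0.11 to 0.23 kg. Origin at the centre of its underside, z up.
- cup_rim (a point): Centre of the white cup's mouth at rim height, 76 mm above its underside.
- lift_jig: Marking jig, fixed to the table: green base plate 130 x 190 x 10 mm. Origin on the table surface, on the vertical axis of the round lift plate; z up. At yaw 0 the lever reaches out to +y and the thin steel gauge post (12 mm thick, 175 mm high) stands at x +75, y -60 mm. The jig stands turned about z by a yaw of 0.2 to 0.55 rad.
- plate_top (a point): Centre of the upper face of the round aluminium lift plate (92 mm across, 8 mm thick, a thin dark ring of 68 mm diameter drawn on it). 58 mm above the table when the lever is up; it rises straight up as the lever is pressed, carrying what stands on it.
- lever (a joint): Angle of the jig's lever in rad: 0 is up (at rest, where its spring returns it), 0.5 is the lower stop. The pivot axis is horizontal, along the jig's x axis, 60 mm above the table and 85 mm from the plate's axis on the jig's +y side. The plate rises 65 mm per rad (6.5 mm per 0.1 rad). Pressing on the pad takes about 5 N at first and about 6 to 10 N in the working range; the cup must rise by between 12 and 28 mm.
- lever_pad (a point): Centre of the upper face of the red square press pad (44 x 44 mm, 14 mm thick) at the end of the lever, 120 mm from the pivot. It is about 100 mm above the table when the lever is up and sinks about 12 mm per 0.1 rad, that is 1.85 times as far as the plate rises; it turns with the lever (sloping 0.28 rad up towards its free end at rest, level at 0.28 rad).
- pointer_tip (a point): Tip of the thin red pointer (5 mm thick) that is clamped to the gauge post by a brass collar; it aims at the plate's axis and ends 50 mm from it, 146 to 162 mm above the table. It is fixed; its height differs from one start to the next. The cup's rim has to be at the height of this tip.
- terra_cup: Reddish brown terracotta cup, 66 mm across and 63 mm high; bystander. Origin at the centre of its underside.
- plaster_mould: Cream-white plaster mould block, 85 x 68 x 57 mm, with a round hole in its top; bystander. Origin at the centre of its underside.
- panel_edge (a point): Point on the front edge, 300 mm above the table, of the tall dark wooden upright board that stands on the table, left of the jig (fixed, always in the same place): 19 mm thick across y; it runs from here 360 mm straight back (+x) and is 790 mm high. Arm and wrist must pass in front of it (on the robot's side) when crossing between the table's left and right parts; all of the work lies to the right of it or in front of it.
There are look-alikes about, which are no part of the job. Leave any purple or turquoise look-alike of the bisque_cup alone.

How it is judged:
By the outcome, as a careful person would: the job done as asked, in the order asked, and still so for the second after the job is handed in, while the arm keeps its last pose, push and grip.
It also fails if it takes over 56 s, if anything falls off the work surface, if the arm or the gripper's body presses on something with over 40 N, if the wrist force passes 120 N, or if a joint passes its speed limit or range.

ROBOT

A 6-joint arm with a two-finger parallel gripper is mounted at the origin on a cart in front of the work surface, level with it; the furniture and walls round the work are solid. World frame = base frame: x ahead of the robot, y to its left, z up, the work surface at z = 0. Lengths are in m, angles in degrees, forces in N, time in s.
With the tool pointing down it reaches from about 0.35 to 0.875 m from the base axis. Payload 4.2 kg.
Tool frame: the origin (TCP) lies midway between the tips of the shut fingers; the grasp point (between the pads) lies 19 mm behind it; z points along the fingers, y is the direction in which the jaws open and shut (so a half turn about z gives the same grasp; the last joint's range is limited). The gripper opens to 87 mm and grips with 3 to 60 N. Pads are 19 mm wide; open, the fingers measure 117 mm over their backs; the gripper's body (75 mm by 190 mm) begins 51 mm behind the grasp point.
Start: joints at [-55.371, 22.042, 0.453, 0, -68.411, -14.817], TCP at [0.212, -0.588, 0.223] pointing down, gripper open.
Joint ranges: [-179.83, 179.83], [-69.29, 118.12], [-61.27, 80.66], [-181.25, 117.63], [-171.15, -9.14], [-177.46, 177.46]. Speed limits (degrees/s): [159.86, 159.86, 180, 180, 180, 180].

INTERFACE

Orientations are given as a 3x3 rotation matrix whose columns are the frame's x, y, z axes.
In Python, from station import sense, capture, finish_job gives the robot as it stands. The module is installed in compiled form; this text tells all that it offers.
- The arm moves only by the shell command python3 -m jog 'ROWS' [OPENING]. ROWS is JSON, a list of rows, each a list of 6 numbers: the shift along the tool's x, y, z in cm, then the turn, a rotation vector about the tool's x, y, z in degrees. In form: [[dx, dy, dz, wx, wy, wz], ...]. A call has exactly 5 rows; each row shifts and turns the commanded pose from where the row before left it, along the tool's axes as they then stand; what a row does not reach is not made up. A row lasts 1/12 s, in which the tool goes at most 41.7 mm and 7.16 degrees, less where a joint would pass 70% of its speed; a pose out of reach is approached as far as the arm can. A call is refused whole if a number of a shift passes 4.17 or a number of a turn 7.16, either way. A call with a gripper value outside its range is refused whole. OPENING is the finger opening in cm, from 0 to 8.7, set as the call begins (- or left out, the last holds). The fingers move at their own pace and stop on an object; the grip force is fixed at half the most. Time passes only in rows, so rows that do not move let the fingers close, or fill a call up. It gives the time, the measured TCP pose, the force and the opening at its end, in the units of the state.
- sense(): the state, without advancing time (a new reading comes with each control period).
- capture(name): name is "scene" or "top" or "wrist"; returns a dict with "frame" (400x640x3 uint8, red, green, blue), "fx", "fy", "cx", "cy" (pixels), "world_to_cam" (4x4, takes a point from world to camera coordinates). Camera axes: x right, y up, looking along -z (the intrinsics and any distortion apply to the point x, -y, -z); pixel columns grow to the right and rows downward; lengths in m; the calibration is good to about 2 mm. A picture is of the moment at which its call begins. There is no depth.
- finish_job(): hands the job in, once; it reports no verdict.
The state is a dict: "time_s": time; "joints": joint angles; "joint_velocities": joint speeds; "effort": joint torques, N m; "tcp_pos": TCP position; "ee_rot": TCP orientation; "wrist_force": force on the tool from outside, world axes, zero at the start; "moment": the same for the moment, N m; "gripper_width": opening from 0.0 (shut) to 1.0 (fully open).
Only numpy, scipy, OpenCV 4.12 (cv2) and the standard library are available. Lean on these libraries where they do the work, as an engineer would, in place of code of your own. Each camera call takes 0.05 s, during which the arm holds its last target.

## Working session

There is one attempt and no reset: what is moved stays moved. The work goes in short steps, Python scripts to look and compute and a shell command to move; the robot and the scene stay as the last step left them, time stands still between calls to the robot, and variables do not carry over. Pictures are saved under pics/ and viewed, and the job is handed in when it is done.

```bash
mkdir -p pics; cat > h.py <<'E'
import numpy as np, cv2
from station import sense, capture
def snap(cam,name):
    d=capture(cam); cv2.imwrite(f'pics/{name}.png',d['frame'][:,:,::-1]); 
    np.savez(f'pics/{name}.npz',**d); return d
def load(name): return dict(np.load(f'pics/{name}.npz'))
def ray(d,u,v):
    T=d['world_to_cam'];R=T[:3,:3];c=-R.T@T[:3,3]
    r=R.T@np.array([(u-d['cx'])/d['fx'],-(v-d['cy'])/d['fy'],-1.]); return c,r/np.linalg.norm(r)
def onz(d,u,v,z):
    c,r=ray(d,u,v); return c+r*(z-c[2])/r[2]
def proj(d,p):
    T=d['world_to_cam'];q=T[:3,:3]@np.array(p)+T[:3,3]
    return d['cx']+d['fx']*q[0]/-q[2], d['cy']-d['fy']*q[1]/-q[2]
def tri(obs):
    A=np.zeros((3,3));b=np.zeros(3);L=[]
    for d,u,v in obs:
        c,r=ray(d,u,v);P=np.eye(3)-np.outer(r,r);A+=P;b+=P@c;L.append((c,r))
    p=np.linalg.solve(A,b); return p,[np.linalg.norm(np.cross(p-c,r)) for c,r in L]
E
python3 - <<'E'
from h import *
for c in ['scene','top','wrist']:
    d=snap(c,c+'0'); print(c,d['fx'],d['cx'],d['cy'],[k for k in d]); 
    T=d['world_to_cam'];print(-T[:3,:3].T@T[:3,3], -T[2,:3])
s=sense();print(s)
E
```

```text
scene 491.5984377888049 314.92108253893696 200.59929665247176 ['frame', 'fx', 'fy', 'cx', 'cy', 'world_to_cam']
[-0.63972395 -0.83115606  0.84949699] [ 0.79034168  0.44483421 -0.42128678]
top 494.1183175183116 322.4317622765997 190.69934981153247 ['frame', 'fx', 'fy', 'cx', 'cy', 'world_to_cam']
[-0.14769688 -0.19412415  1.56894092] [ 0.47216062  0.0468914  -0.88026448]
wrist 275.73862466621694 320.91692352609687 198.2970539332884 ['frame', 'fx', 'fy', 'cx', 'cy', 'world_to_cam']
[ 0.14226299 -0.61293335  0.38472371] [ 0.25292055  0.09316553 -0.96299085]
{'time_s': 0.15, 'joints': array([-5.53686026e+01,  2.20811371e+01,  3.97631757e-01, -1.86411675e-02,
       -6.84112156e+01, -1.48154350e+01]), 'joint_velocities': array([-0.02991339, -0.12749997,  0.2799135 ,  0.09218272,  0.02645718,
        0.02667392]), 'effort': array([ 3.25849787e-04, -3.91052771e+01,  1.87586975e+01,  4.22232851e+00,
        1.23726783e-02, -1.37409420e-04]), 'tcp_pos': array([ 0.21171607, -0.58756935,  0.22170973]), 'ee_rot': array([[-9.40826976e-01, -3.38886595e-01, -6.90564193e-04],
       [-3.38887274e-01,  9.40825737e-01,  1.53219706e-03],
       [ 1.30459521e-04,  1.67555574e-03, -9.99998588e-01]]), 'wrist_force': array([-0.30764964,  0.1799048 , -0.28865646]), 'moment': array([-0.02018294,  0.04638264,  0.07481335]), 'gripper_width': 0.997656736453002}
```

View pics/scene0.png

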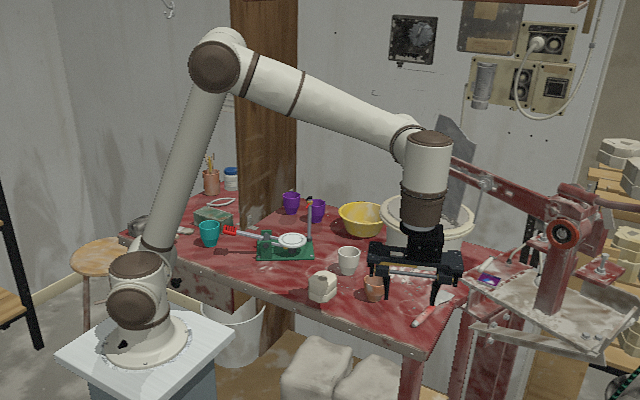

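View pics/top0.png

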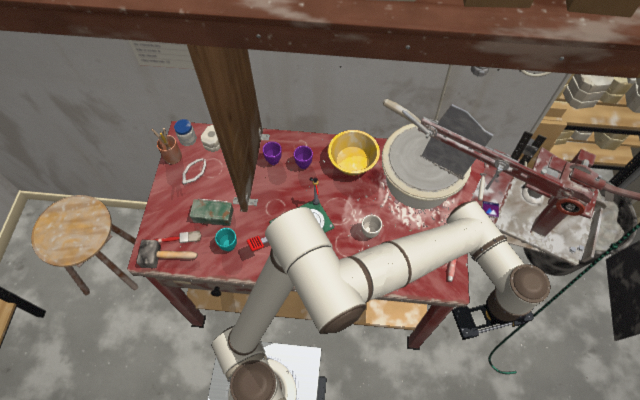

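View pics/wrist0.png

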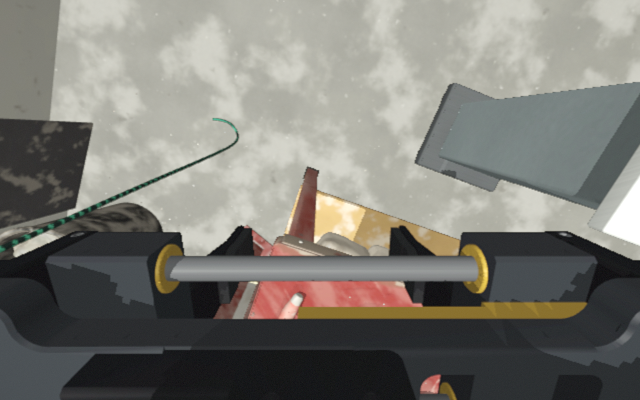

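The scene view shows the white cup at about (349,260), the jig plate at (291,240), the red pad at (230,231) and the post at x≈310. In the top view the cup is at (371,227) and the arm partly covers the jig. I'll zoom in.

```bash
python3 - <<'E'
import cv2
a=cv2.imread('pics/scene0.png')[180:310,190:390];cv2.imwrite('pics/s0z.png',cv2.resize(a,None,fx=4,fy=4,interpolation=cv2.INTER_CUBIC))
a=cv2.imread('pics/top0.png')[160:290,210:410];cv2.imwrite('pics/t0z.png',cv2.resize(a,None,fx=4,fy=4,interpolation=cv2.INTER_CUBIC))
E
```

```text
(no output)
```

View pics/s0z.png

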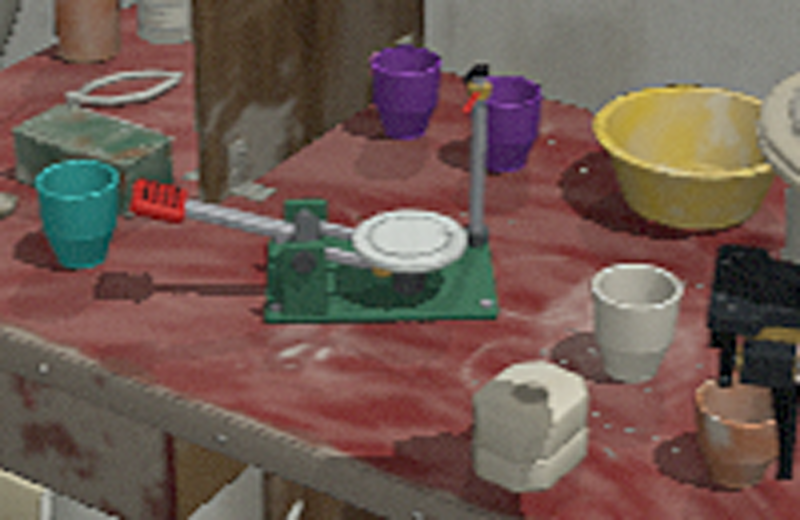

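View pics/t0z.png

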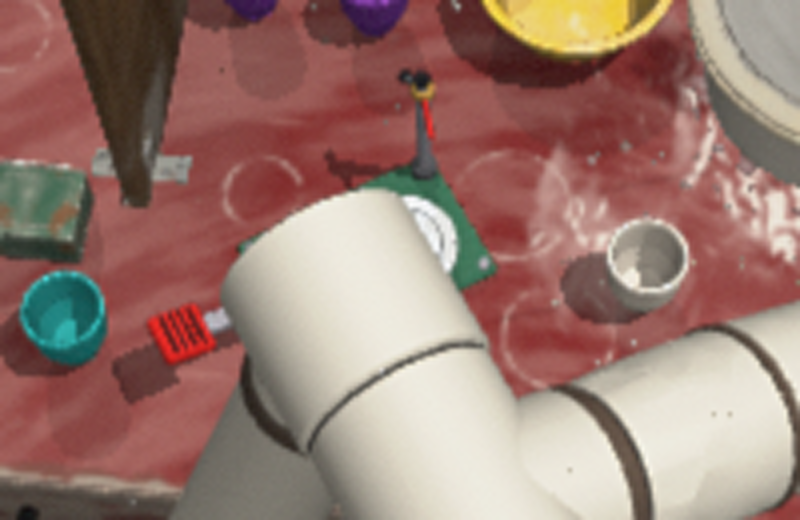

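```bash
python3 - <<'E'
from h import *
S=load('scene0');T=load('top0')
zs=lambda x,y:(S,190+x/4-.375,180+y/4-.375)
zt=lambda x,y:(T,210+x/4-.375,160+y/4-.375)
print('cup rim tri',tri([zs(637.5,289),zt(648,257.5)]))
print('rim S',onz(*zs(637.5,289),.076),'T',onz(*zt(648,257.5),.076))
print('plate S',onz(*zs(410,238),.058))
# rim width check
print(np.linalg.norm(onz(*zt(606,257),.076)-onz(*zt(690,257),.076)))
print(np.linalg.norm(onz(*zs(352,238),.058)-onz(*zs(468,238),.058)), np.linalg.norm(onz(*zs(410,210),.058)-onz(*zs(410,265),.058)))
print('pad tri',tri([zs(160,190),zt(181,332)]))
print('pad T',onz(*zt(181,330),.1),onz(*zs(160,190),.1))
print('ptr tip',tri([zs(467,110),zt(433,135)]),'ptr base',tri([zs(478,98),zt(426,98)]))
print('green corners S',[onz(*zs(*p),.01)[:2].round(4) for p in [(267,320),(497,317),(487,235)]],'T',[onz(*zt(*p),.01)[:2].round(4) for p in [(497,270),(437,165)]])
print('post base',onz(*zs(478,243),.01),onz(*zt(425,172),.01))
print('mould T',onz(*zs(530,385),.057),'terra',onz(*zs(740,395),.063))
E
```

```text
cup rim tri (array([ 0.54404671, -0.28917258,  0.07729546]), [np.float64(0.00016588774823116093), np.float64(0.00016588774823117616)])
rim S [ 0.54620267 -0.28835628  0.076     ] T [ 0.54453192 -0.28912335  0.076     ]
plate S [ 0.5462058  -0.08239996  0.058     ]
0.06956371510847909
0.09451139598753387 0.09113814122959354
pad tri (array([0.428209  , 0.07839229, 0.10864185]), [np.float64(0.0004914407730881669), np.float64(0.0004914407730881517)])
pad T [0.43294401 0.08061991 0.1       ] [0.44111574 0.08874037 0.1       ]
ptr tip (array([ 0.5965619 , -0.10493374,  0.15964796]), [np.float64(0.0005933355562225711), np.float64(0.0005933355562224762)]) ptr base (array([ 0.63280798, -0.09475459,  0.15358626]), [np.float64(0.0013275766063559611), np.float64(0.0013275766063559557)])
green corners S [array([ 0.4441, -0.0121]), array([ 0.5468, -0.1655]), array([ 0.6586, -0.0905])] T [array([ 0.5505, -0.1644]), array([ 0.6465, -0.1026])]
post base [ 0.64233677 -0.09103363  0.01      ] [ 0.63850165 -0.09273658  0.01      ]
mould T [ 0.41308012 -0.2693626   0.057     ] terra [ 0.47392334 -0.40655686  0.063     ]
```

```bash
cat >> h.py <<'E'
def delta(target):
    s=sense();R=s['ee_rot'];p=s['tcp_pos'];return (R.T@(np.array(target)-p)*100).round(2)
def st():
    s=sense();print('t',round(s['time_s'],2),'p',s['tcp_pos'].round(4),'x',s['ee_rot'][:,0].round(3),'z',s['ee_rot'][:,2].round(3),'F',s['wrist_force'].round(1),'g',round(s['gripper_width'],3))
E
python3 -m jog '[[0,0,0,0,0,6.7],[0,0,0,0,0,6.7],[0,0,0,0,0,6.7],[0,0,0,0,0,6.7],[0,0,0,0,0,0]]' 8.7
python3 - <<'E'
from h import *
st(); print(delta([.5445,-.289,.2]))
S=load('scene0');T=load('top0')
print('panel',onz(S,190+205/4,180+200/4,0),onz(T,210+135/4,160+205/4,0),'turq',onz(S,190+80/4,180+170/4,.076),onz(T,210+63/4,160+305/4,.076))
E
```

```text
time_s: 0.57
tcp_pos: [0.2118, -0.5877, 0.2221]
ee_rot: [[-0.992, 0.124, -0.0], [0.124, 0.992, 0.001], [0.0, 0.001, -1.0]]
wrist_force: [-0.6, -0.1, -0.7]
gripper_width: 0.998
t 0.57 p [ 0.2118 -0.5877  0.2221] x [-0.992  0.124  0.   ] z [-0.     0.001 -1.   ] F [-0.6 -0.1 -0.7] g 0.998
[-29.32  33.76   2.22]
panel [0.59062616 0.16258835 0.        ] [0.58443279 0.15753367 0.        ] turq [0.46608498 0.19427455 0.076     ] [0.4534389  0.18325432 0.076     ]
```

```bash
python3 -m jog '[[-1.5,1.7,0,0,0,0],[-2.5,2.8,0,0,0,0],[-2.5,2.8,0,0,0,0],[-2.5,2.8,0,0,0,0],[-2.5,2.8,0,0,0,0]]' 8.7
python3 -m jog '[[-2.5,2.8,0.5,0,0,0],[-2.5,2.8,0.5,0,0,0],[-2.5,2.8,0.5,0,0,0],[-2.5,2.8,0.5,0,0,0],[-2.0,2.5,0,0,0,0]]' 8.7
python3 -m jog '[[-2.0,2.5,0,0,0,0],[-1.8,2.2,0,0,0,0],[-1.5,1.8,0,0,0,0],[0,0,0,0,0,0],[0,0,0,0,0,0]]' 8.7
python3 - <<'E'
from h import *
st(); print(delta([.5445,-.289,.2]))
for c in ['scene','top','wrist']: snap(c,c+'1')
a=cv2.imread('pics/scene1.png')[180:310,190:390];cv2.imwrite('pics/s1z.png',cv2.resize(a,None,fx=4,fy=4,interpolation=cv2.INTER_CUBIC))
a=cv2.imread('pics/top1.png')[160:290,210:410];cv2.imwrite('pics/t1z.png',cv2.resize(a,None,fx=4,fy=4,interpolation=cv2.INTER_CUBIC))
E
```

```text
time_s: 0.98
tcp_pos: [0.3425, -0.4727, 0.2224]
ee_rot: [[-0.993, 0.119, -0.0], [0.119, 0.993, 0.0], [0.0, 0.0, -1.0]]
wrist_force: [1.2, -1.2, -0.6]
gripper_width: 0.999
time_s: 1.4
tcp_pos: [0.4786, -0.3505, 0.2012]
ee_rot: [[-0.993, 0.118, -0.002], [0.118, 0.993, 0.001], [0.002, 0.001, -1.0]]
wrist_force: [-0.3, -0.2, -0.0]
gripper_width: 0.997
time_s: 1.82
tcp_pos: [0.5385, -0.2935, 0.202]
ee_rot: [[-0.993, 0.117, -0.001], [0.117, 0.993, 0.0], [0.001, 0.0, -1.0]]
wrist_force: [-0.2, 0.6, -0.1]
gripper_width: 0.999
t 1.82 p [ 0.5385 -0.2935  0.202 ] x [-0.993  0.117  0.001] z [-0.001  0.    -1.   ] F [-0.2  0.6 -0.1] g 0.999
[-0.54  0.51  0.2 ]
```

View pics/s1z.png

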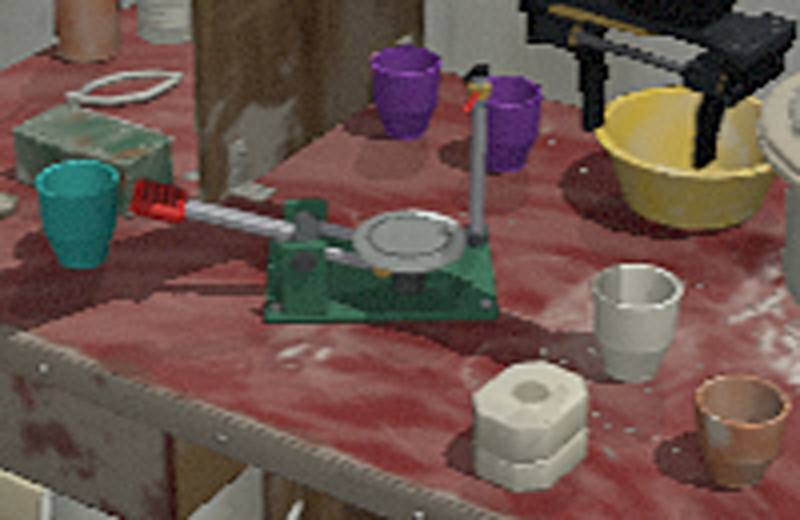

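View pics/t1z.png

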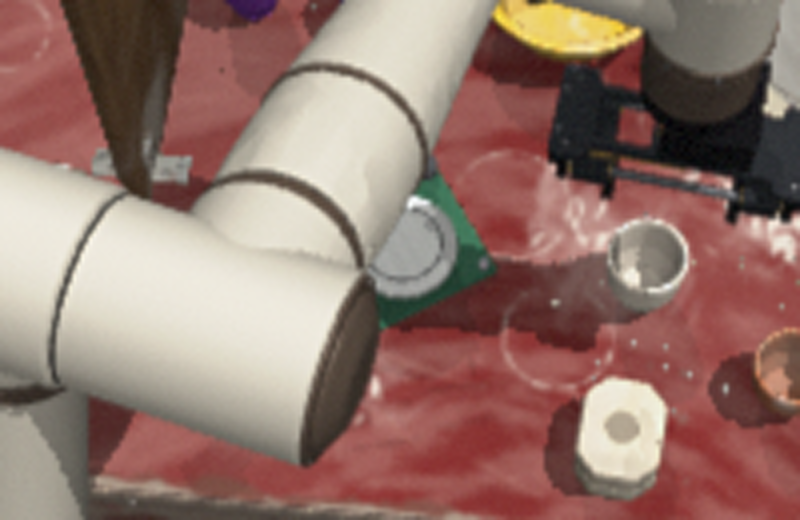

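View pics/wrist1.png

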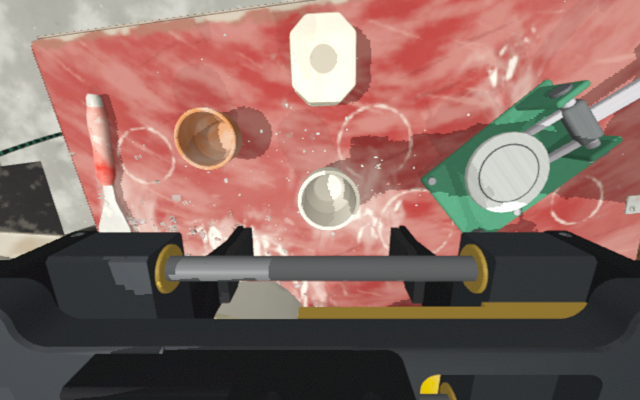

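The wrist view shows the cup's mouth at (329,200), the plate at (508,172), the terracotta cup at (206,137) and the mould at (323,58). I'll cast these onto their heights.

```bash
python3 - <<'E'
from h import *
W=load('wrist1');S=load('scene1');T=load('top1')
f=W['frame'].astype(int)
hsv=cv2.cvtColor(W['frame'],cv2.COLOR_RGB2HSV)
m=((hsv[...,1]<70)&(hsv[...,2]>110)).astype(np.uint8)
n,l,s,c=cv2.connectedComponentsWithStats(m)
for i in range(1,n):
    if s[i,4]>400: print(s[i],c[i].round(1))
for nm,x0,y0 in [('cup',285,160),('plate',455,120)]:
    sub=m[y0:y0+90,x0:x0+100]; cs,_=cv2.findContours(sub,cv2.RETR_EXTERNAL,cv2.CHAIN_APPROX_NONE); k=max(cs,key=cv2.contourArea)
    e=cv2.fitEllipse(cv2.convexHull(k)); u,v=e[0][0]+x0,e[0][1]+y0; print(nm,u,v,e[1:]); z={'cup':.076,'plate':.058}[nm]
    print(onz(W,u,v,z))
zs=lambda x,y:(S,190+x/4-.375,180+y/4-.375)
zt=lambda x,y:(T,210+x/4-.375,160+y/4-.375)
print('plate tri', tri([(W,508,172),zs(410,238)]), 'cup tri',tri([(W,329,200),zs(637.5,289),zt(648,257.5)]))
print('top plate',onz(*zt(405,246),.058))
E
python3 -c "
import cv2
a=cv2.imread('pics/wrist1.png')[60:250,400:640];cv2.imwrite('pics/w1z.png',cv2.resize(a,None,fx=3,fy=3,interpolation=cv2.INTER_CUBIC))"
```

```text
[    0     0   348   151 12761] [83.5 45.1]
[ 290   12   68   94 5443] [322.9  57.9]
[ 562   77   78   71 2025] [599.1 111.2]
[ 464  110  117  107 6111] [511.8 167.8]
[ 87 112  18  42 426] [ 95.7 130.6]
[   0  135   95  100 3567] [ 57.5 180.4]
[ 297  167  110   87 5202] [345.4 205.8]
[  98  175   62   58 2162] [124.5 210.7]
[188 220  48  36 772] [214.3 234.8]
[251 226  37  31 641] [266. 244.]
[   0  231   63   29 1089] [ 21.9 242.6]
[ 168  260  158   59 4914] [250.8 288.3]
cup 345.20982360839844 209.64392852783203 ((75.87960052490234, 103.8194808959961), 127.93478393554688)
[ 0.56053085 -0.27064648  0.076     ]
plate 512.5546722412109 165.24167251586914 ((76.38005065917969, 109.96807861328125), 48.20547866821289)
[ 0.53691132 -0.07859568  0.058     ]
plate tri (array([ 0.54362561, -0.08414801,  0.05967589]), [np.float64(0.00012339370492179397), np.float64(0.0001233937049218154)]) cup tri (array([ 0.54627267, -0.28819545,  0.07562328]), [np.float64(0.0015793298207830001), np.float64(0.00028280471735944165), np.float64(0.0017306861690438101)])
top plate [ 0.54326302 -0.0864667   0.058     ]
```

View pics/w1z.png

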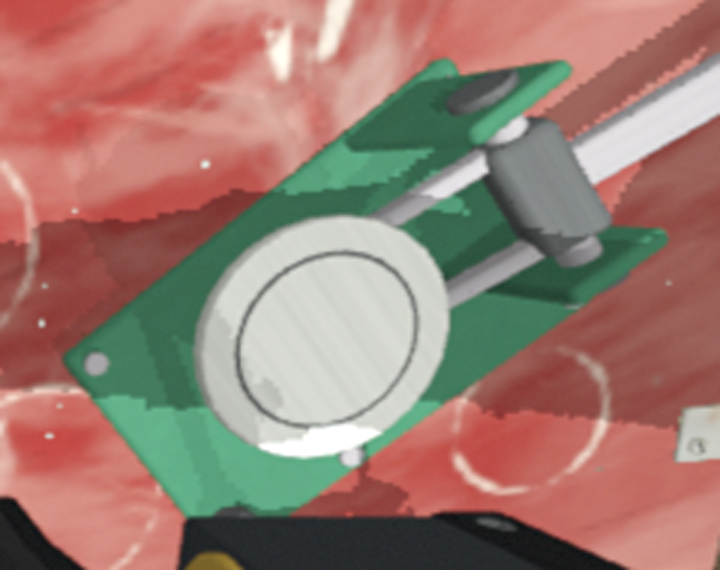

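```bash
python3 - <<'E'
from h import *
W=load('wrist1')
print(onz(W,508.5,173,.058),onz(W,328.5,200,.076),onz(W,508.5,173,.058)-onz(W,328.5,200,.076))
print('terra',onz(W,206,137,.063),'mould',onz(W,323,58,.057))
a=W['frame'][150:250,270:390,::-1];cv2.imwrite('pics/w1c.png',cv2.resize(a,None,fx=5,fy=5,interpolation=cv2.INTER_CUBIC))
E
```

```text
[ 0.54529452 -0.08255786  0.058     ] [ 0.5473372  -0.28769883  0.076     ] [-0.00204268  0.20514098 -0.018     ]
terra [ 0.46552287 -0.41034689  0.063     ] mould [ 0.40285482 -0.27650199  0.057     ]
```

View pics/w1c.png

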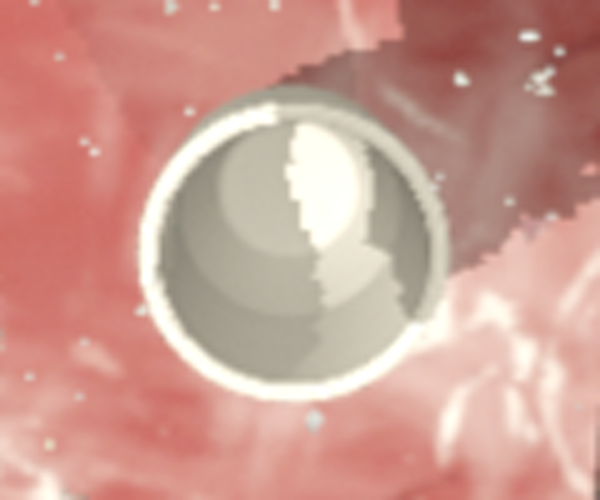

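```bash
python3 -m jog '[[-0.7,0.6,0,0,0,0],[0,0,2.5,0,0,0],[0,0,3.0,0,0,0],[0,0,3.0,0,0,0],[0,0,1.5,0,0,0]]' 8.7
python3 - <<'E'
from h import *
st(); print(delta([.5465,-.288,.040])); W=snap('wrist','wrist2')
E
```

```text
time_s: 2.38
tcp_pos: [0.5435, -0.2891, 0.099]
ee_rot: [[-0.992, 0.123, -0.005], [0.123, 0.992, 0.002], [0.005, 0.002, -1.0]]
wrist_force: [0.0, -0.2, -0.4]
gripper_width: 0.999
t 2.38 p [ 0.5435 -0.2891  0.099 ] x [-0.992  0.123  0.005] z [-0.005  0.002 -1.   ] F [ 0.  -0.2 -0.4] g 0.999
[-0.31  0.13  5.9 ]
```

View pics/wrist2.png

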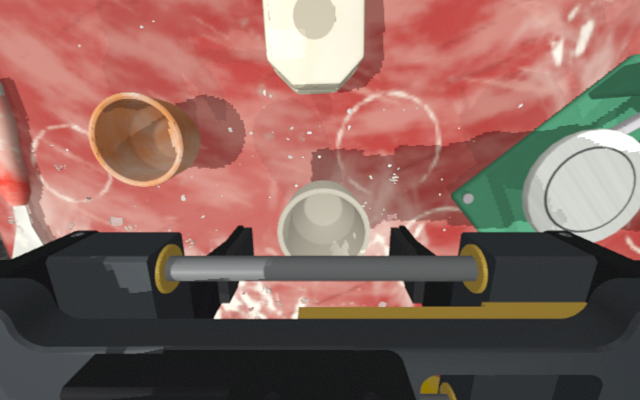

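The cup's mouth is at about (323,228), midway between the finger bodies (x ≈ 245 and 397). I'll descend and grip.

```bash
python3 -m jog '[[-0.2,0.1,1.0,0,0,0],[0,0,2.0,0,0,0],[0,0,1.8,0,0,0],[0,0,0.8,0,0,0],[0,0,0,0,0,0]]' 8.7
python3 -m jog '[[0,0,0,0,0,0],[0,0,0,0,0,0],[0,0,0,0,0,0],[0,0,0,0,0,0],[0,0,0,0,0,0]]' 4
python3 -m jog '[[0,0,0,0,0,0],[0,0,0,0,0,0],[0,0,0,0,0,0],[0,0,0,0,0,0],[0,0,0,0,0,0]]' 4
python3 - <<'E'
from h import *
st(); snap('scene','scene3');snap('wrist','wrist3')
a=cv2.imread('pics/scene3.png')[180:310,190:390];cv2.imwrite('pics/s3z.png',cv2.resize(a,None,fx=4,fy=4,interpolation=cv2.INTER_CUBIC))
E
```

```text
time_s: 2.85
tcp_pos: [0.5472, -0.2886, 0.0454]
ee_rot: [[-0.993, 0.122, -0.002], [0.122, 0.993, 0.001], [0.002, 0.0, -1.0]]
wrist_force: [0.0, 0.5, -0.0]
gripper_width: 0.998
time_s: 3.27
tcp_pos: [0.5485, -0.2887, 0.0477]
ee_rot: [[-0.993, 0.121, 0.002], [0.121, 0.993, -0.001], [-0.002, -0.0, -1.0]]
wrist_force: [0.5, 1.3, 1.9]
gripper_width: 0.757
time_s: 3.68
tcp_pos: [0.5486, -0.2888, 0.0477]
ee_rot: [[-0.993, 0.121, 0.002], [0.121, 0.993, -0.001], [-0.002, -0.001, -1.0]]
wrist_force: [-0.5, 1.3, 6.3]
gripper_width: 0.753
t 3.68 p [ 0.5486 -0.2888  0.0477] x [-0.993  0.121 -0.002] z [ 0.002 -0.001 -1.   ] F [-0.5  1.3  6.3] g 0.753
```

View pics/s3z.png

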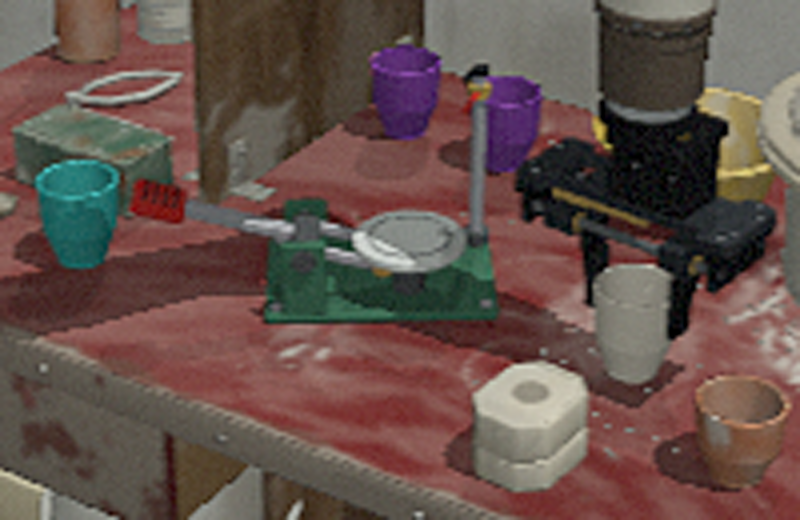

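View pics/wrist3.png

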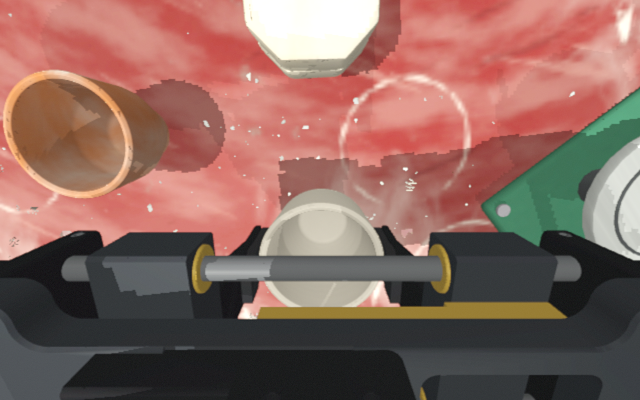

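```bash
python3 -m jog '[[0,0,-0.5,0,0,0],[0,0,-1.0,0,0,0],[0,0,-1.0,0,0,0],[0,0,-0.5,0,0,0],[0,0,0,0,0,0]]' 4
python3 -m jog '[[0,0,-1.0,0,0,0],[0,0,-1.5,0,0,0],[0,0,-1.5,0,0,0],[0,0,-1.0,0,0,0],[0,0,0,0,0,0]]' 4
python3 - <<'E'
from h import *
st(); snap('scene','scene4');snap('wrist','wrist4');snap('top','top4')
a=cv2.imread('pics/scene4.png')[180:310,190:390];cv2.imwrite('pics/s4z.png',cv2.resize(a,None,fx=4,fy=4,interpolation=cv2.INTER_CUBIC))
E
```

```text
time_s: 4.2
tcp_pos: [0.5488, -0.289, 0.0784]
ee_rot: [[-0.993, 0.121, 0.003], [0.121, 0.993, -0.001], [-0.003, -0.001, -1.0]]
wrist_force: [0.2, 0.4, -1.8]
gripper_width: 0.752
time_s: 4.62
tcp_pos: [0.5492, -0.2892, 0.1294]
ee_rot: [[-0.993, 0.121, 0.005], [0.121, 0.993, -0.002], [-0.005, -0.001, -1.0]]
wrist_force: [0.6, -0.1, -1.6]
gripper_width: 0.752
t 4.62 p [ 0.5492 -0.2892  0.1294] x [-0.993  0.121 -0.005] z [ 0.005 -0.002 -1.   ] F [ 0.6 -0.1 -1.6] g 0.752
```

View pics/s4z.png

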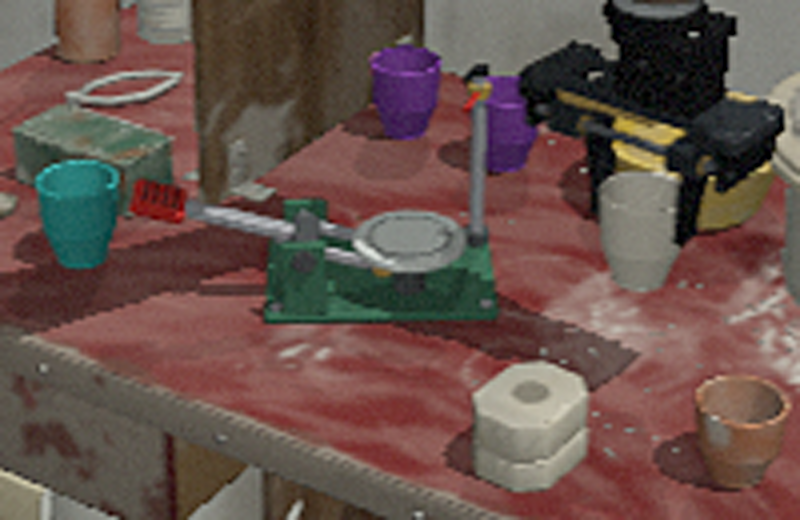

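View pics/wrist4.png

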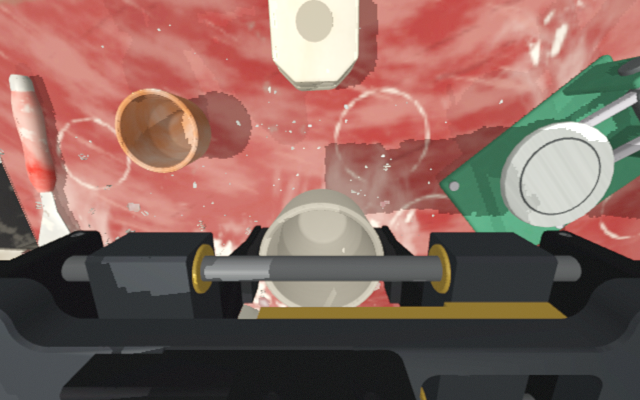

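```bash
python3 - <<'E'
from h import *
W=load('wrist4');W1=load('wrist1');S=load('scene4')
a=W['frame'][110:240,490:630,::-1];cv2.imwrite('pics/w4z.png',cv2.resize(a,None,fx=5,fy=5,interpolation=cv2.INTER_CUBIC))
a=W['frame'][180:320,230:410,::-1];cv2.imwrite('pics/w4c.png',cv2.resize(a,None,fx=4,fy=4,interpolation=cv2.INTER_CUBIC))
E
```

```text
(no output)
```

View pics/w4z.png

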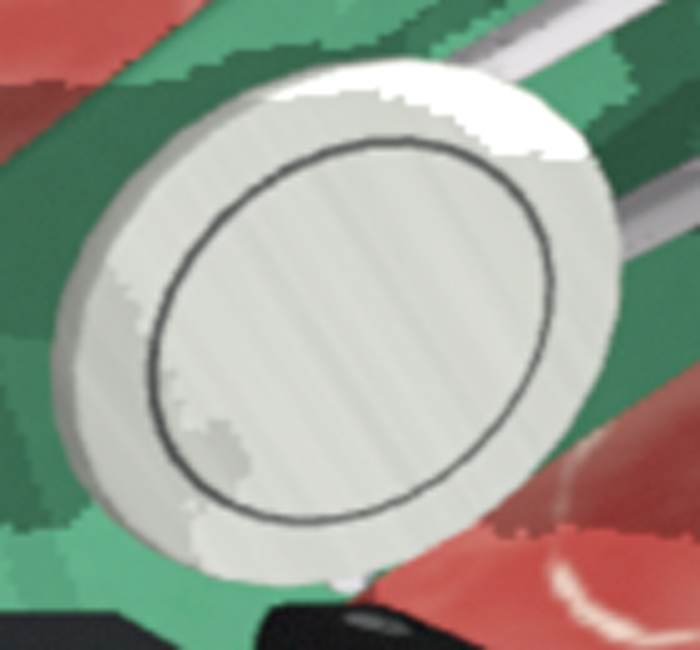

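View pics/w4c.png

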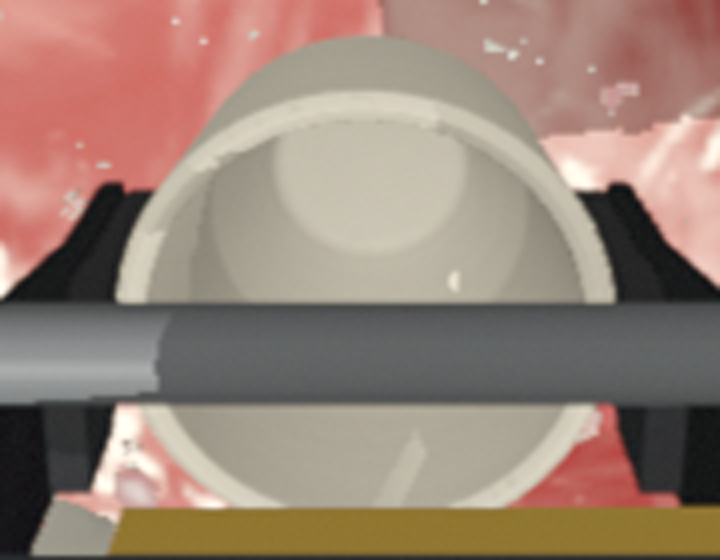

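```bash
python3 - <<'E'
from h import *
W=load('wrist4');W1=load('wrist1');S=load('scene4')
print('plate',onz(W,559.9,175.6,.058),tri([(W,559.9,175.6),(W1,508.5,173.)]))
print('rim',onz(W,320.9,258.6,.1577),sense()['tcp_pos'])
zs=lambda x,y:(S,190+x/4-.375,180+y/4-.375)
print('rim scene',onz(*zs(641,197),.1577))
E
```

```text
plate [ 0.54461778 -0.08214444  0.058     ] (array([ 0.54443913, -0.08373169,  0.05983447]), [np.float64(0.00036883490316716455), np.float64(0.00036883490316745983)])
rim [ 0.54522721 -0.28842214  0.1577    ] [ 0.5471228  -0.28829281  0.12581799]
rim scene [ 0.54198107 -0.28839222  0.1577    ]
```

```bash
python3 -m jog '[[0.15,1.0,0,0,0,0],[0.25,2.0,0,0,0,0],[0.3,2.5,0,0,0,0],[0.3,2.5,0,0,0,0],[0.3,2.5,0,0,0,0]]' 4
python3 -m jog '[[0.3,2.5,0,0,0,0],[0.3,2.5,0,0,0,0],[0.3,2.4,0,0,0,0],[0.2,1.5,0,0,0,0],[0.12,0.9,0,0,0,0]]' 4
python3 -m jog '[[0,0,0,0,0,0],[0,0,0,0,0,0],[0,0,0,0,0,0],[0,0,0,0,0,0],[0,0,0,0,0,0]]' 4
python3 - <<'E'
from h import *
snap('scene','scene5');snap('wrist','wrist5');snap('top','top5');st(); print(delta([.5465,-.0835,.1057]))
a=cv2.imread('pics/scene5.png')[180:310,190:390];cv2.imwrite('pics/s5z.png',cv2.resize(a,None,fx=4,fy=4,interpolation=cv2.INTER_CUBIC))
E
```

```text
time_s: 5.18
tcp_pos: [0.5467, -0.1812, 0.1254]
ee_rot: [[-0.993, 0.122, -0.002], [0.122, 0.993, 0.0], [0.002, 0.0, -1.0]]
wrist_force: [0.2, 0.3, -2.1]
gripper_width: 0.751
time_s: 5.6
tcp_pos: [0.5466, -0.0818, 0.1258]
ee_rot: [[-0.993, 0.12, -0.002], [0.12, 0.993, 0.0], [0.002, -0.0, -1.0]]
wrist_force: [-0.5, -0.0, -1.2]
gripper_width: 0.75
time_s: 6.02
tcp_pos: [0.5473, -0.085, 0.1264]
ee_rot: [[-0.992, 0.123, -0.0], [0.123, 0.992, -0.0], [0.0, -0.0, -1.0]]
wrist_force: [0.7, 0.3, -2.4]
gripper_width: 0.751
t 6.17 p [ 0.5474 -0.0847  0.1265] x [-0.992  0.123  0.   ] z [-0. -0. -1.] F [-0.9  0.1 -1.8] g 0.753
[0.1  0.1  2.08]
```

View pics/s5z.png

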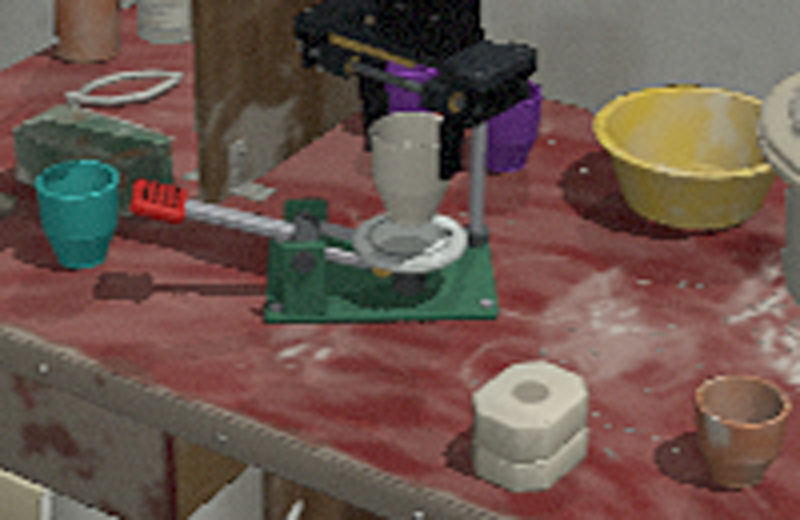

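View pics/wrist5.png

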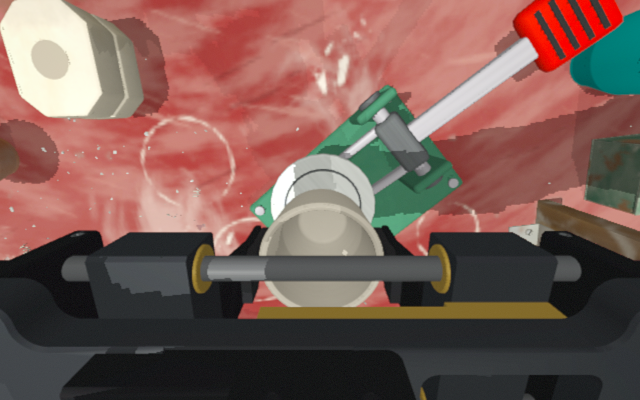

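View pics/top5.png

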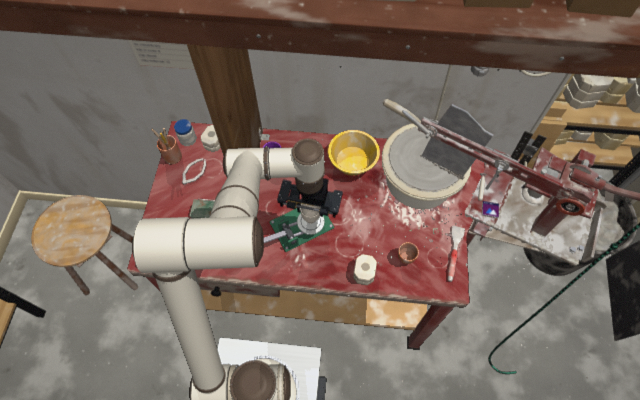

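The cup hangs upright over the plate. In the scene zoom its foot is centred at about x=410, directly above the plate centre (410,238). I'll lower it gently while watching the force.

```bash
python3 - <<'E'
from h import *
S=load('scene5');W=load('wrist5')
for z in (.078,.154): 
    u,v=proj(S,[.5445,-.083,z]); print(z,(u-190+.375)*4,(v-180+.375)*4)
E
python3 -m jog '[[0.1,0.1,0.4,0,0,0],[0,0,0.5,0,0,0],[0,0,0.5,0,0,0],[0,0,0.3,0,0,0],[0,0,0,0,0,0]]' 4
python3 -m jog '[[0,0,0.1,0,0,0],[0,0,0,0,0,0],[0,0,0.1,0,0,0],[0,0,0,0,0,0],[0,0,0,0,0,0]]' 4
```

```text
0.078 409.6392206631224 217.514707058422
0.154 410.1922132330069 133.50299467155878
time_s: 6.58
tcp_pos: [0.5458, -0.0829, 0.1083]
ee_rot: [[-0.993, 0.122, -0.002], [0.122, 0.993, -0.0], [0.002, -0.0, -1.0]]
wrist_force: [-0.9, -0.5, -1.4]
gripper_width: 0.75
time_s: 7.0
tcp_pos: [0.5467, -0.0829, 0.1077]
ee_rot: [[-0.993, 0.122, 0.0], [0.122, 0.993, 0.0], [-0.0, 0.0, -1.0]]
wrist_force: [0.0, 0.1, -2.3]
gripper_width: 0.754
```

```bash
python3 -m jog '[[0,0,0.1,0,0,0],[0,0,0,0,0,0],[0,0,0.1,0,0,0],[0,0,0,0,0,0],[0,0,0,0,0,0]]' 4
python3 - <<'E'
from h import *
st();snap('scene','scene6');snap('wrist','wrist6')
a=cv2.imread('pics/scene6.png')[180:310,190:390];cv2.imwrite('pics/s6z.png',cv2.resize(a,None,fx=4,fy=4,interpolation=cv2.INTER_CUBIC))
E
```

```text
time_s: 7.42
tcp_pos: [0.5467, -0.083, 0.1057]
ee_rot: [[-0.993, 0.122, 0.0], [0.122, 0.993, -0.0], [-0.0, 0.0, -1.0]]
wrist_force: [-0.4, 0.2, -0.9]
gripper_width: 0.756
t 7.42 p [ 0.5467 -0.083   0.1057] x [-0.993  0.122 -0.   ] z [ 0. -0. -1.] F [-0.4  0.2 -0.9] g 0.756
```

View pics/s6z.png

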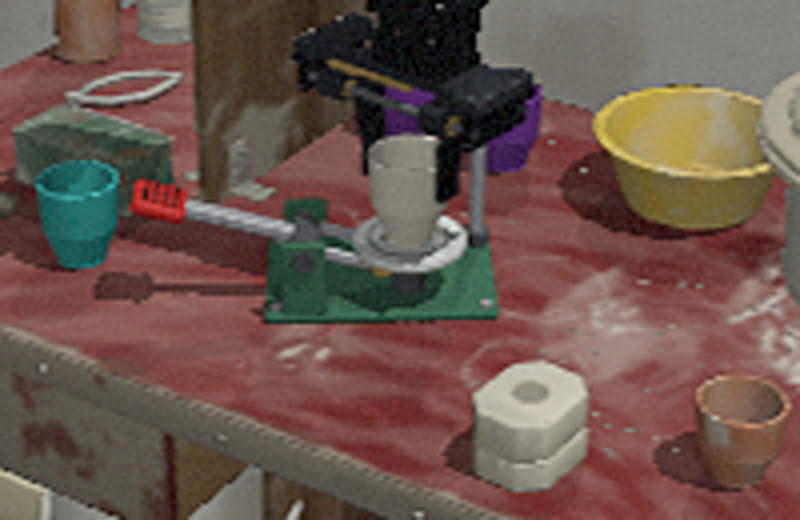

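View pics/wrist6.png

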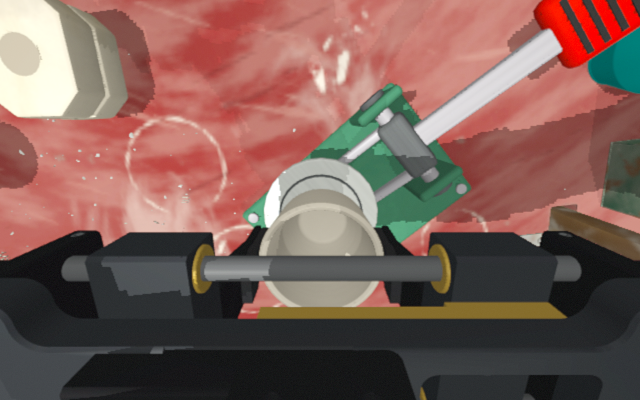

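```bash
python3 -m jog '[[0,0,0.1,0,0,0],[0,0,0,0,0,0],[0,0,0,0,0,0],[0,0,0,0,0,0],[0,0,0,0,0,0]]' 4
python3 -m jog '[[0,0,0.05,0,0,0],[0,0,0,0,0,0],[0,0,0,0,0,0],[0,0,0,0,0,0],[0,0,0,0,0,0]]' 4
```

```text
time_s: 7.93
tcp_pos: [0.5472, -0.083, 0.1055]
ee_rot: [[-0.993, 0.121, 0.002], [0.121, 0.993, -0.0], [-0.002, -0.0, -1.0]]
wrist_force: [-0.8, -0.2, 5.3]
gripper_width: 0.753
time_s: 8.35
tcp_pos: [0.5474, -0.083, 0.1055]
ee_rot: [[-0.993, 0.121, 0.002], [0.121, 0.993, -0.0], [-0.002, -0.0, -1.0]]
wrist_force: [-2.1, 1.3, 8.4]
gripper_width: 0.75
```

Firm contact, with the cup seated on the plate (+8 N). I'll release it.

```bash
python3 -m jog '[[0,0,-0.05,0,0,0],[0,0,0,0,0,0],[0,0,0,0,0,0],[0,0,0,0,0,0],[0,0,0,0,0,0]]' 8.7
python3 -m jog '[[0,0,0,0,0,0],[0,0,0,0,0,0],[0,0,-0.5,0,0,0],[0,0,-1,0,0,0],[0,0,-1.5,0,0,0]]' 8.7
python3 -m jog '[[0,0,-2,0,0,0],[0,0,-2.5,0,0,0],[0,0,-2.5,0,0,0],[0,0,-2.5,0,0,0],[0,0,-1.5,0,0,0]]' 8.7
python3 - <<'E'
from h import *
st();snap('scene','scene7');snap('wrist','wrist7');snap('top','top7')
a=cv2.imread('pics/scene7.png')[180:310,190:390];cv2.imwrite('pics/s7z.png',cv2.resize(a,None,fx=4,fy=4,interpolation=cv2.INTER_CUBIC))
a=cv2.imread('pics/top7.png')[160:290,210:410];cv2.imwrite('pics/t7z.png',cv2.resize(a,None,fx=4,fy=4,interpolation=cv2.INTER_CUBIC))
E
```

```text
time_s: 8.77
tcp_pos: [0.5463, -0.083, 0.1041]
ee_rot: [[-0.993, 0.122, -0.001], [0.122, 0.993, 0.0], [0.001, -0.0, -1.0]]
wrist_force: [-0.0, 0.3, 0.2]
gripper_width: 0.974
time_s: 9.18
tcp_pos: [0.5459, -0.083, 0.1344]
ee_rot: [[-0.993, 0.122, -0.003], [0.122, 0.993, -0.0], [0.002, -0.0, -1.0]]
wrist_force: [0.8, -0.4, 0.8]
gripper_width: 0.998
time_s: 9.6
tcp_pos: [0.5477, -0.0831, 0.2489]
ee_rot: [[-0.993, 0.121, 0.006], [0.121, 0.993, -0.0], [-0.006, 0.0, -1.0]]
wrist_force: [1.1, 0.2, 0.3]
gripper_width: 1.002
t 9.6 p [ 0.5477 -0.0831  0.2489] x [-0.993  0.121 -0.006] z [ 0.006 -0.    -1.   ] F [1.1 0.2 0.3] g 1.002
```

View pics/s7z.png

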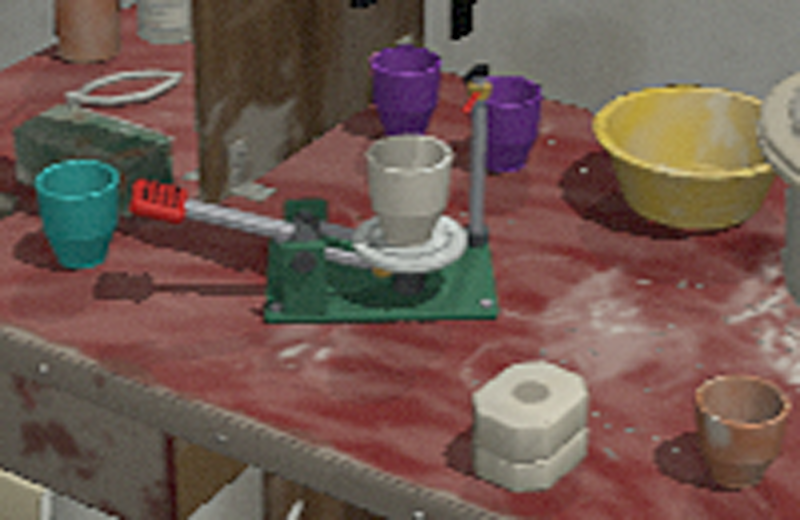

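View pics/wrist7.png

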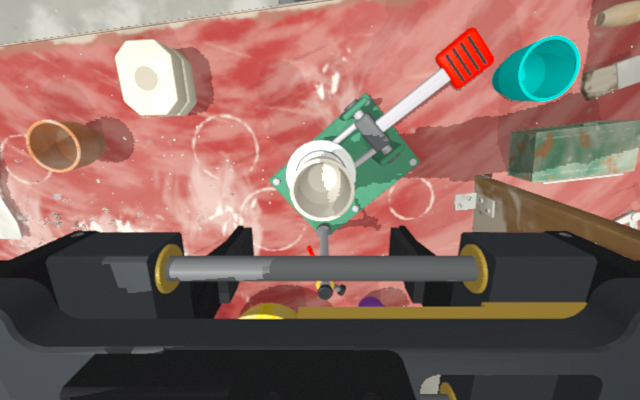

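View pics/t7z.png

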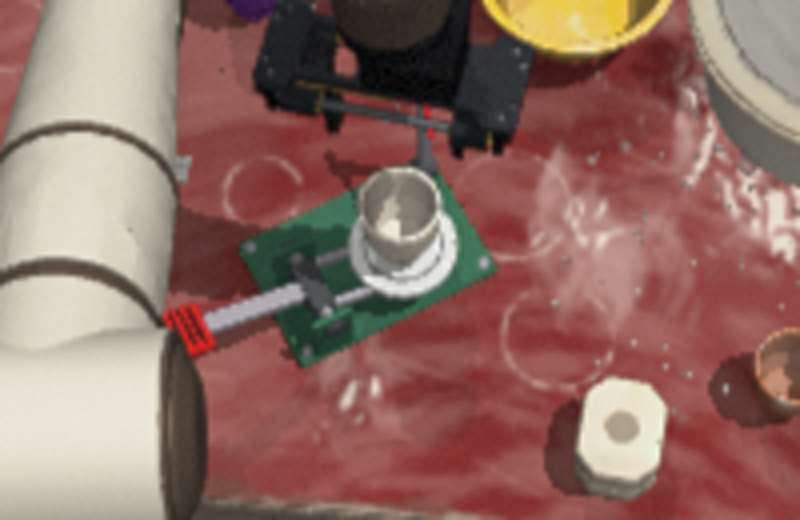

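```bash
python3 -m jog '[[-2,0,-0.5,0,0,0],[-2.5,0,-0.5,0,0,0],[-2.5,0,-0.5,0,0,0],[-2.5,0,-0.5,0,0,0],[-1.5,0,0,0,0,0]]' 8.7
python3 -m jog '[[0,0,0,0,0,0],[0,0,0,0,0,0],[0,0,0,0,0,0],[0,0,0,0,0,0],[0,0,0,0,0,0]]' 0
python3 - <<'E'
from h import *
st();d=snap('wrist','wrist8');snap('top','top8');snap('scene','scene8')
T=d['world_to_cam'];print(-T[:3,:3].T@T[:3,3])
a=d['frame'][60:260,200:460,::-1];cv2.imwrite('pics/w8z.png',cv2.resize(a,None,fx=3,fy=3,interpolation=cv2.INTER_CUBIC))
E
```

```text
time_s: 10.17
tcp_pos: [0.6575, -0.0966, 0.2635]
ee_rot: [[-0.993, 0.122, -0.001], [0.122, 0.993, -0.0], [0.001, -0.0, -1.0]]
wrist_force: [0.5, 0.4, 0.9]
gripper_width: 1.0
time_s: 10.58
tcp_pos: [0.6549, -0.0962, 0.2649]
ee_rot: [[-0.993, 0.121, -0.0], [0.121, 0.993, 0.0], [0.0, 0.0, -1.0]]
wrist_force: [0.4, -0.6, 0.7]
gripper_width: 0.704
t 10.58 p [ 0.6549 -0.0962  0.2649] x [-0.993  0.121  0.   ] z [-0.  0. -1.] F [ 0.4 -0.6  0.7] g 0.704
[ 0.58155695 -0.08730753  0.42802077]
```

View pics/w8z.png

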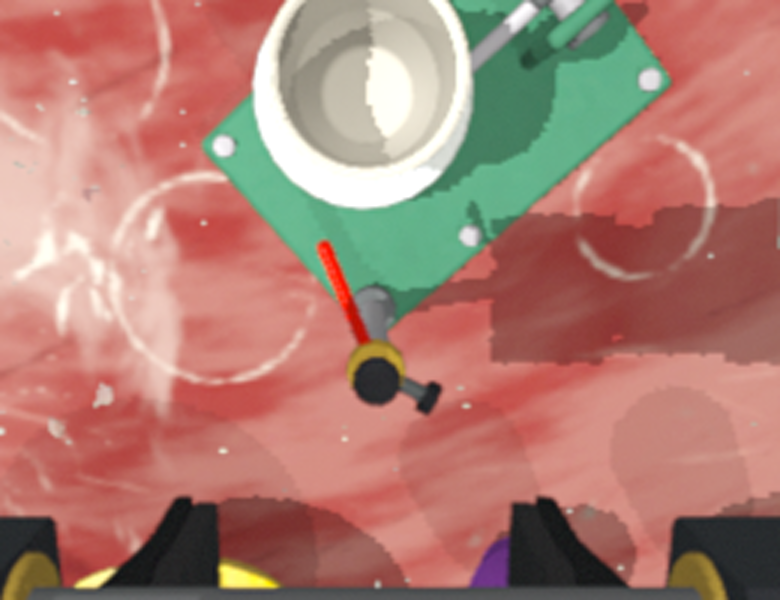

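View pics/wrist8.png

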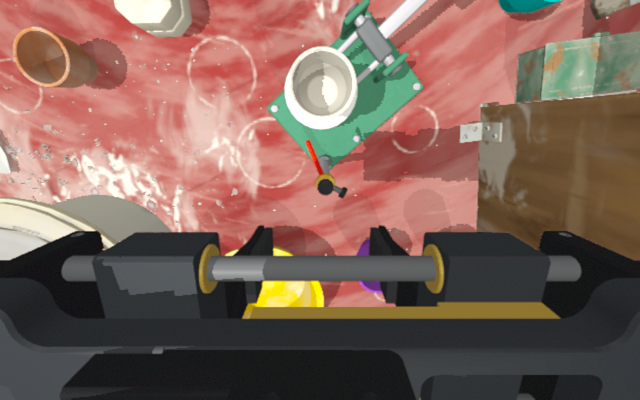

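Wrist8 shows the pointer tip at about (308,141), the post top at (325,184) and the cup's mouth at (321,87). I'll triangulate the tip.

```bash
python3 - <<'E'
from h import *
W=load('wrist8');W7=load('wrist7');S=load('scene7');T=load('top8')
def redtip(d,box):
    x0,y0,x1,y1=box;h=cv2.cvtColor(d['frame'][y0:y1,x0:x1],cv2.COLOR_RGB2HSV)
    m=(((h[...,0]<6)|(h[...,0]>174))&(h[...,1]>200)).astype(np.uint8)
    n,l,s,c=cv2.connectedComponentsWithStats(m,connectivity=8)
    i=1+np.argmax(s[1:,4]);ys,xs=np.nonzero(l==i);print(s[i]);return xs+x0,ys+y0
for n,box in [('wrist8',(290,130,335,185)),('wrist7',(290,235,335,258)),('scene7',(300,196,316,212)),('top8',(308,170,325,200))]:
    d=load(n);x,y=redtip(d,box);print(n,list(zip(x,y))[:4],list(zip(x,y))[-3:])
for n,(x0,y0,x1,y1) in {'scene7':(285,190,325,230),'top8':(285,160,335,210),'wrist7':(290,230,340,260)}.items():
    a=load(n)['frame'][y0:y1,x0:x1,::-1];cv2.imwrite(f'pics/{n}p.png',cv2.resize(a,None,fx=12,fy=12,interpolation=cv2.INTER_NEAREST))
E
```

```text
[ 16  11  17  33 124]
wrist8 [(np.int64(307), np.int64(141)), (np.int64(308), np.int64(141)), (np.int64(309), np.int64(141)), (np.int64(306), np.int64(142))] [(np.int64(320), np.int64(173)), (np.int64(321), np.int64(173)), (np.int64(322), np.int64(173))]
[17 11  7 10 36]
wrist7 [(np.int64(308), np.int64(246)), (np.int64(309), np.int64(246)), (np.int64(307), np.int64(247)), (np.int64(308), np.int64(247))] [(np.int64(313), np.int64(254)), (np.int64(311), np.int64(255)), (np.int64(312), np.int64(255))]
[8 8 1 1 1]
scene7 [(np.int64(308), np.int64(204))] [(np.int64(308), np.int64(204))]
[ 9 21  1  3  3]
top8 [(np.int64(317), np.int64(191)), (np.int64(317), np.int64(192)), (np.int64(317), np.int64(193))] [(np.int64(317), np.int64(191)), (np.int64(317), np.int64(192)), (np.int64(317), np.int64(193))]
```

View pics/scene7p.png

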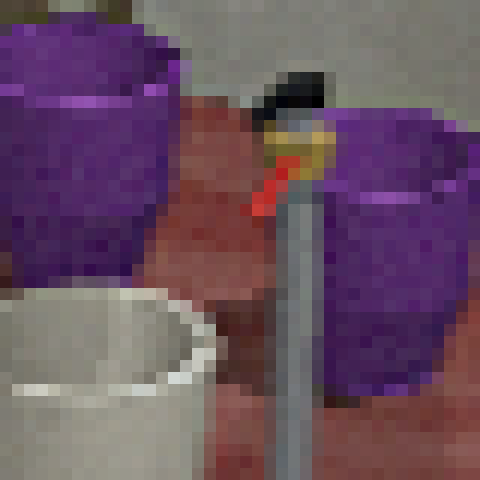

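View pics/top8p.png

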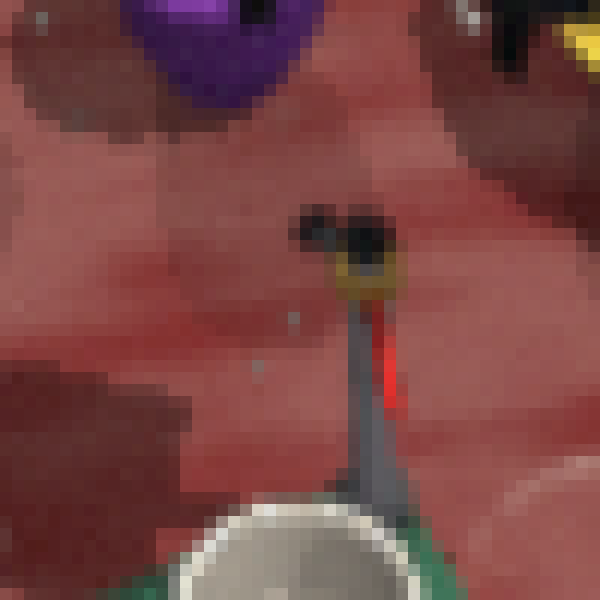

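View pics/wrist7p.png

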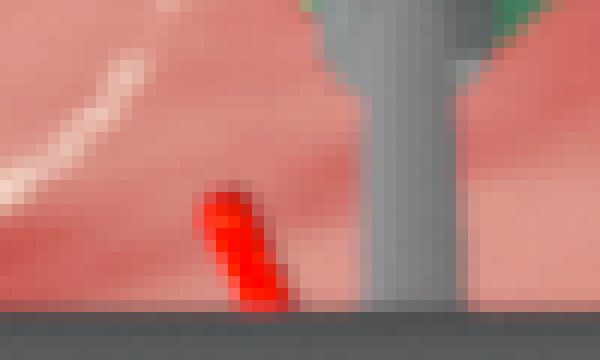

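```bash
python3 - <<'E'
from h import *
W=load('wrist8');W7=load('wrist7');S=load('scene7');T=load('top8')
o={'w8':(W,307.6,141.2),'w7':(W7,308,245.9),'s':(S,306.1,207.0),'t':(T,317.8,194.0)}
import itertools
for k in ['w8 w7','w8 s','w7 s','w8 t','s t','w8 w7 s t']:
    p,e=tri([o[i] for i in k.split()]);print(k,p.round(4),np.round(e,4), np.hypot(*(p[:2]-[.5445,-.083])).round(4))
print('post top w8/s')
# rim now w8
print('rim w8',onz(W,200+363/3-.33,60+78/3-.33,.134))
# pad via red mask
for n,box in [('wrist7',(425,20,500,95)),('top8',(240,225,275,260)),('scene8',(220,218,240,240))]:
    d=load(n);x0,y0,x1,y1=box;h=cv2.cvtColor(d['frame'][y0:y1,x0:x1],cv2.COLOR_RGB2HSV)
    m=(((h[...,0]<6)|(h[...,0]>174))&(h[...,1]>190)&(h[...,2]>120)).astype(np.uint8)
    k,l,s,c=cv2.connectedComponentsWithStats(m);i=1+np.argmax(s[1:,4]);print(n,s[i],c[i]+[x0,y0])
a=W7['frame'][20:95,425:500,::-1];cv2.imwrite('pics/w7pad.png',cv2.resize(a,None,fx=8,fy=8,interpolation=cv2.INTER_CUBIC))
E
```

```text
w8 w7 [ 0.5988 -0.1028  0.1533] [0.0001 0.0001] 0.0578
w8 s [ 0.5984 -0.1023  0.1585] [0.0001 0.0001] 0.0572
w7 s [ 0.5965 -0.1027  0.1591] [0.0006 0.0006] 0.0556
w8 t [ 0.5992 -0.1038  0.1505] [0.001 0.001] 0.0585
s t [ 0.5936 -0.1053  0.1613] [0.0003 0.0003] 0.054
w8 w7 s t [ 0.5972 -0.1032  0.158 ] [0.0016 0.001  0.0012 0.0025] 0.0564
post top w8/s
rim w8 [ 0.54788587 -0.08360085  0.134     ]
wrist7 [  11    8   58   61 1537] [464.91932336  57.18932986]Traceback (most recent call last):
  File "<stdin>", line 14, in <module>
    return _wrapfunc(a, 'argmax', axis=axis, out=out, **kwds)
    return bound(*args, **kwds)
ValueError: attempt to get argmax of an empty sequence
```

```bash
python3 - <<'E'
from h import *
W=load('wrist8');W7=load('wrist7');S=load('scene7');T=load('top8')
z3=lambda x,y:(W,200+(x+.5)/3-.5,60+(y+.5)/3-.5)
print('tip',onz(*z3(323,241),.158),'base',onz(*z3(364,345),.158),'post top',onz(*z3(376,380),.18), 'post foot',onz(*z3(375,300),.012))
print('corners',[onz(*z3(*p),.01).round(4) for p in [(205,147),(672,80),(395,330)]])
print('bolts',[onz(*z3(*p),.012).round(4) for p in [(223,146),(650,79),(470,236)]])
a=W7['frame'][20:95,425:500,::-1];cv2.imwrite('pics/w7pad.png',cv2.resize(a,None,fx=8,fy=8,interpolation=cv2.INTER_CUBIC))
E
```

```text
tip [ 0.59734214 -0.10249018  0.158     ] base [ 0.63243237 -0.0935335   0.158     ] post top [ 0.63957167 -0.090678    0.18      ] post foot [ 0.63783994 -0.08864736  0.012     ]
corners [array([ 0.5552, -0.1612,  0.01  ]), array([0.5521, 0.0624, 0.01  ]), array([ 0.6545, -0.0803,  0.01  ])]
bolts [array([ 0.5559, -0.1522,  0.012 ]), array([0.5506, 0.0514, 0.012 ]), array([ 0.6122, -0.0385,  0.012 ])]
```

View pics/w7pad.png

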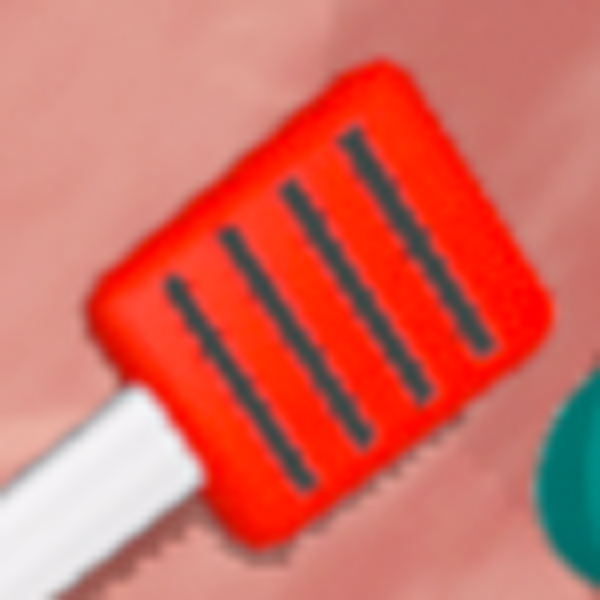

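```bash
python3 -m jog '[[0,-2,0,0,0,0],[0,-3.5,0,0,0,0],[0,-3.5,0,0,0,0],[0,-3.5,0,0,0,0],[0,-2.5,0,0,0,0]]' 0
python3 -m jog '[[0,0,0,0,0,0],[0,0,0,0,0,0],[0,0,0,0,0,0],[0,0,0,0,0,0],[0,0,0,0,0,0]]' 0
python3 - <<'E'
from h import *
st();d=snap('wrist','wrist9');
a=d['frame'][20:200,380:640,::-1];cv2.imwrite('pics/w9z.png',cv2.resize(a,None,fx=3,fy=3,interpolation=cv2.INTER_CUBIC))
E
```

```text
time_s: 11.15
tcp_pos: [0.6367, -0.2475, 0.2649]
ee_rot: [[-0.992, 0.123, 0.0], [0.123, 0.992, -0.0], [-0.0, -0.0, -1.0]]
wrist_force: [0.3, 0.6, 0.2]
gripper_width: 0.188
time_s: 11.57
tcp_pos: [0.6378, -0.244, 0.2648]
ee_rot: [[-0.993, 0.12, 0.0], [0.12, 0.993, 0.0], [-0.0, 0.0, -1.0]]
wrist_force: [-0.9, 0.6, 0.7]
gripper_width: 0.005
t 11.57 p [ 0.6378 -0.244   0.2648] x [-0.993  0.12  -0.   ] z [ 0.  0. -1.] F [-0.9  0.6  0.7] g 0.005
```

View pics/w9z.png

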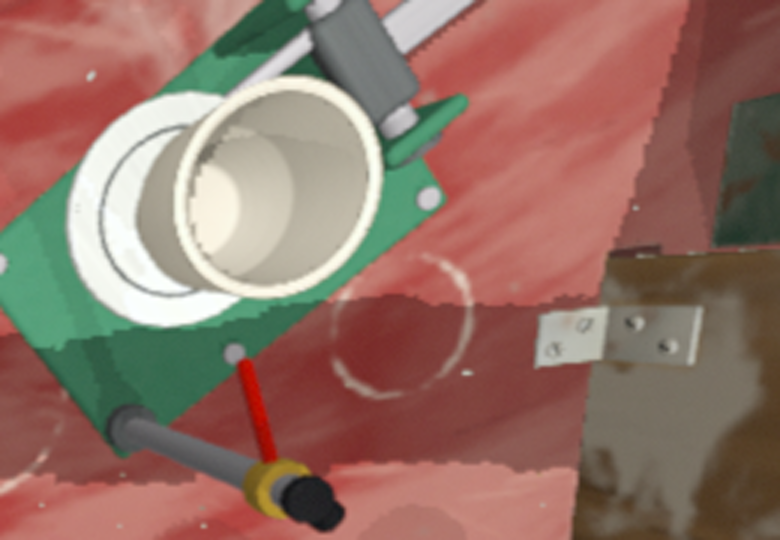

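```bash
python3 - <<'E'
from h import *
W=load('wrist8');W9=load('wrist9');S=load('scene7')
z8=lambda x,y:(W,200+(x+.5)/3-.5,60+(y+.5)/3-.5)
z9=lambda x,y:(W9,380+(x+.5)/3-.5,20+(y+.5)/3-.5)
print('tip',tri([z8(323,242),z9(242.5,361)]), tri([z8(323,242),z9(242.5,361),(S,306.1,207)]),tri([z9(242.5,361),(S,306.1,207)]))
print('base',tri([z8(364,345),z9(270,460)]))
def fit(d,box):
    x0,y0,x1,y1=box;h=cv2.cvtColor(d['frame'][y0:y1,x0:x1],cv2.COLOR_RGB2HSV);return h
a=W['frame'][35:135,275:365,::-1];cv2.imwrite('pics/w8c.png',cv2.resize(a,None,fx=6,fy=6,interpolation=cv2.INTER_CUBIC))
print('rim9@.134',onz(*z9(279.5,186.5),.134))
print('boltz',tri([z8(470,236),z9(235,354)]),tri([z8(650,79),z9(428,198)]))
E
```

```text
tip (array([ 0.59803052, -0.10274546,  0.15459446]), [np.float64(0.0001752012024188534), np.float64(0.0001752012024190984)]) (array([ 0.59772986, -0.10311001,  0.15823456]), [np.float64(0.0005967096526706228), np.float64(0.001275951473760187), np.float64(0.0008097158562908736)]) (array([ 0.59744425, -0.10374147,  0.15876093]), [np.float64(0.0009789841660829204), np.float64(0.0009789841660828122)])
base (array([ 0.63238798, -0.0935348 ,  0.15543319]), [np.float64(0.0005218566289754323), np.float64(0.0005218566289755609)])
rim9@.134 [ 0.54526023 -0.08160138  0.134     ]
boltz (array([ 0.61182001, -0.03888934,  0.01511744]), [np.float64(0.000163742832722728), np.float64(0.0001637428327227415)]) (array([0.5506143 , 0.05148357, 0.01179058]), [np.float64(5.158182444272706e-05), np.float64(5.158182444256325e-05)])
```

View pics/w8c.png

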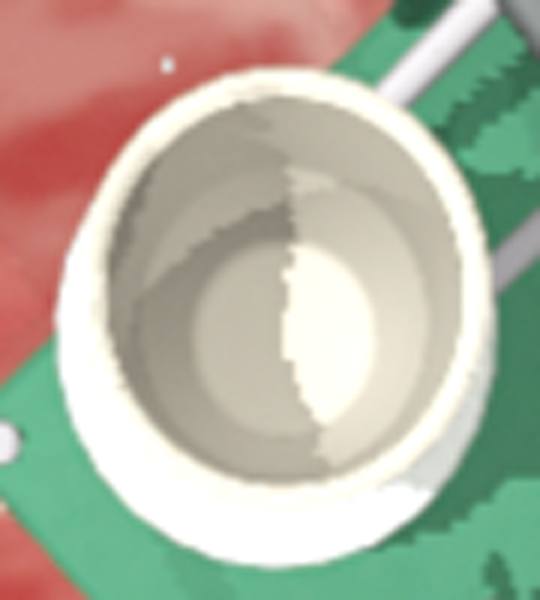

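```bash
python3 - <<'E'
from h import *
W=load('wrist8');W9=load('wrist9');S=load('scene7')
z9=lambda x,y:(W9,380+(x+.5)/3-.5,20+(y+.5)/3-.5)
zs=lambda x,y:(S,190+x/4-.375,180+y/4-.375)
print('rim',tri([(W,322.3,83.0),z9(279.5,186.5)]))
p,_=tri([(W,322.3,83.0),z9(279.5,186.5)])
th=np.linspace(0,2*np.pi,200)
E=np.array([proj(S,[.5455+.034*np.cos(t),-.083+.034*np.sin(t),.134]) for t in th]); print('pred rim bbox scene zoom',(E.min(0)-[190,180]+.375)*4,(E.max(0)-[190,180]+.375)*4)
a=S['frame'][205:250,275:310,::-1];cv2.imwrite('pics/s7c.png',cv2.resize(a,None,fx=12,fy=12,interpolation=cv2.INTER_CUBIC))
print('crop pred',(E.min(0)-[275,205]+.5)*12,(E.max(0)-[275,205]+.5)*12)
E
```

```text
rim (array([ 0.54545367, -0.08167881,  0.13408451]), [np.float64(0.00018906795888803282), np.float64(0.000189067958888501)])
pred rim bbox scene zoom [368.06353359 136.47402425] [453.27868974 175.21441346]
crop pred [ 85.69060076 110.92207276] [341.33606921 227.14324037]
```

View pics/s7c.png

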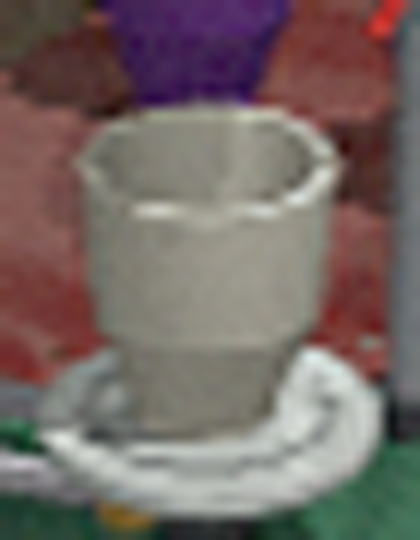

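```bash
python3 - <<'E'
from h import *
W7=load('wrist7')
p=onz(W7,464.7,57.7,.1);ax=np.array([.5448,-.0825]);d=p[:2]-ax;L=np.linalg.norm(d);print(p,L,'yaw',np.arctan2(-d[0],d[1]))
T7=load('top7');S=load('scene7')
zs=lambda x,y:(S,190+x/4-.375,180+y/4-.375)
print('pad tri',tri([(W7,464.7,57.7),zs(160,188)]))
t=ax+d/L*.203;print('press xy',t); print(delta([t[0],t[1],.16]))
E
```

```text
[0.432554   0.08015918 0.1       ] 0.1976288766348301 yaw 0.6040294993538221
pad tri (array([0.43255132, 0.07882579, 0.1073587 ]), [np.float64(0.0022214077616619643), np.float64(0.002221407761662044)])
press xy [0.4295034 0.0845799]
[24.63 30.12 10.47]
```

```bash
python3 -m jog '[[1,1.2,0,0,0,0],[2,2.4,0,0,0,0],[2.2,2.7,0,0,0,0],[2.2,2.7,0,0,0,0],[2.2,2.7,0,0,0,0]]' 0
python3 -m jog '[[2.2,2.7,0,0,0,0],[2.2,2.7,0,0,0,0],[2.2,2.7,0,0,0,0],[2.2,2.7,0.5,0,0,0],[2.2,2.7,1,0,0,0]]' 0
python3 -m jog '[[2,2.5,1.5,0,0,0],[1.5,1.8,2,0,0,0],[0.5,0.6,2,0,0,0],[0,0,1,0,0,0],[0,0,0,0,0,0]]' 0
python3 - <<'E'
from h import *
print(delta([.4295,.0846,.16]));d=snap('wrist','wrist10');snap('top','top10');snap('scene','scene10');st();print(delta([.4295,.0846,.16]))
a=load('scene10')['frame'][180:310,190:390,::-1];cv2.imwrite('pics/s10z.png',cv2.resize(a,None,fx=4,fy=4,interpolation=cv2.INTER_CUBIC))
E
```

```text
time_s: 12.03
tcp_pos: [0.5555, -0.1157, 0.2645]
ee_rot: [[-0.993, 0.121, 0.0], [0.121, 0.993, 0.0], [-0.0, 0.0, -1.0]]
wrist_force: [-0.1, 0.4, 0.9]
gripper_width: 0.003
time_s: 12.45
tcp_pos: [0.4633, 0.0319, 0.2509]
ee_rot: [[-0.993, 0.12, 0.004], [0.12, 0.993, 0.001], [-0.004, 0.002, -1.0]]
wrist_force: [-0.0, 0.2, 0.2]
gripper_width: 0.001
time_s: 12.87
tcp_pos: [0.428, 0.084, 0.1828]
ee_rot: [[-0.993, 0.119, -0.004], [0.119, 0.993, -0.002], [0.004, -0.002, -1.0]]
wrist_force: [0.8, -0.4, -0.7]
gripper_width: 0.003
[-0.15  0.09  2.28]
t 13.02 p [0.4306 0.0839 0.1855] x [-0.993  0.121 -0.002] z [ 0.002  0.    -1.   ] F [ 0.   0.1 -0.5] g 0.004
[0.13 0.05 2.55]
```

View pics/s10z.png

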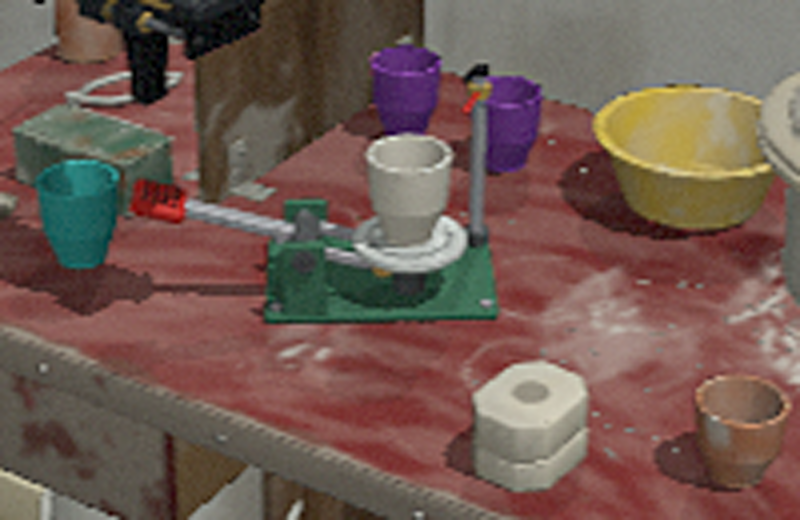

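View pics/wrist10.png

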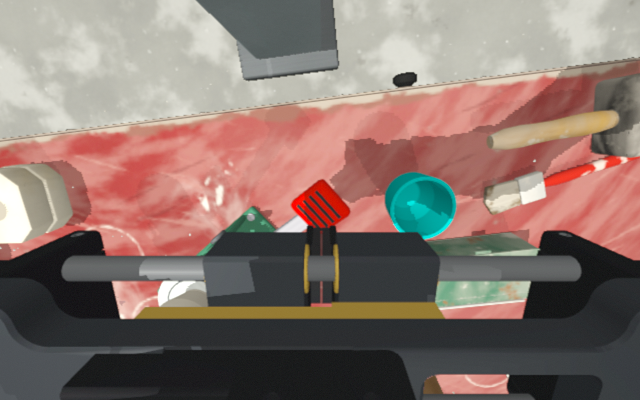

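View pics/top10.png

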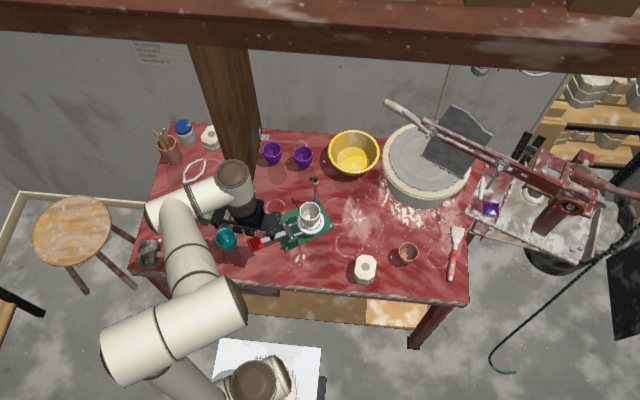

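```bash
python3 - <<'E'
from h import *
W=load('wrist10');print(onz(W,321,205,.1))
E
python3 -m jog '[[0,0,1.5,0,0,0],[0,0,2.5,0,0,0],[0,0,2,0,0,0],[0,0,1,0,0,0],[0,0,0,0,0,0]]' 0
```

```text
[0.42910221 0.08358394 0.1       ]
time_s: 13.43
tcp_pos: [0.4294, 0.0828, 0.1134]
ee_rot: [[-0.992, 0.123, -0.003], [0.123, 0.992, -0.001], [0.002, -0.002, -1.0]]
wrist_force: [-0.9, -1.3, 0.1]
gripper_width: 0.011
```

```bash
python3 -m jog '[[0,0,0.5,0,0,0],[0,0,0.5,0,0,0],[0,0,0.5,0,0,0],[0,0,0.5,0,0,0],[0,0,0.5,0,0,0]]' 0
python3 -m jog '[[0,0,0.3,0,0,0],[0,0,0.3,0,0,0],[0,0,0.3,0,0,0],[0,0,0.3,0,0,0],[0,0,0,0,0,0]]' 0
python3 - <<'E'
from h import *
snap('scene','scene11');st()
a=load('scene11')['frame'][180:310,190:390,::-1];cv2.imwrite('pics/s11z.png',cv2.resize(a,None,fx=4,fy=4,interpolation=cv2.INTER_CUBIC))
E
```

```text
time_s: 13.85
tcp_pos: [0.4313, 0.0845, 0.0907]
ee_rot: [[-0.993, 0.121, 0.003], [0.121, 0.993, 0.002], [-0.003, 0.003, -1.0]]
wrist_force: [-2.7, 3.3, 6.3]
gripper_width: 0.006
time_s: 14.27
tcp_pos: [0.4312, 0.0847, 0.0785]
ee_rot: [[-0.993, 0.121, 0.003], [0.121, 0.993, 0.002], [-0.003, 0.003, -1.0]]
wrist_force: [-2.8, 2.5, 6.7]
gripper_width: 0.003
t 14.32 p [0.4312 0.0847 0.0787] x [-0.993  0.121 -0.003] z [ 0.003  0.002 -1.   ] F [-2.7  3.4  7.4] g 0.007
```

View pics/s11z.png

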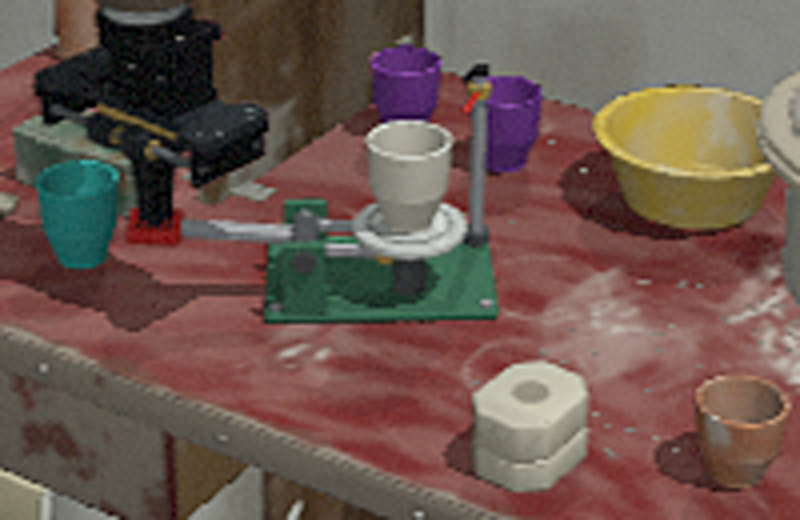

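```bash
python3 -m jog '[[0,0,0.3,0,0,0],[0,0,0.4,0,0,0],[0,0,0.4,0,0,0],[0,0,0.4,0,0,0],[0,0,0.1,0,0,0]]' 0
python3 -m jog '[[0,0,0,0,0,0],[0,0,0,0,0,0],[0,0,0,0,0,0],[0,0,0,0,0,0],[0,0,0,0,0,0]]' 0
python3 - <<'E'
from h import *
snap('scene','scene12');snap('top','top12');st()
for n,o in (('scene7','s7d'),('scene12','s12d')):
    a=load(n)['frame'][190:240,270:330,::-1];cv2.imwrite(f'pics/{o}.png',cv2.resize(a,None,fx=12,fy=12,interpolation=cv2.INTER_CUBIC))
# rim shift between scene7 and scene12 by template match of cup upper part, subpixel
A=load('scene7')['frame'];B=load('scene12')['frame']
up=lambda f:cv2.resize(f[185:260,260:330],None,fx=8,fy=8,interpolation=cv2.INTER_CUBIC)
a,b=up(A),up(B)
# cup rows 213..232, cols 281..304
t=a[(212-185)*8:(233-185)*8,(281-260)*8:(304-260)*8]
r=cv2.matchTemplate(b,t,cv2.TM_CCOEFF_NORMED);_,v,_,loc=cv2.minMaxLoc(r);dy=(loc[1]-(212-185)*8)/8;print('shift px',(loc[0]-(281-260)*8)/8,dy,v)
S=load('scene12');v0=proj(S,[.545,-.083,.134])[1];v1=proj(S,[.545,-.083,.154])[1];print('rise mm',-dy*20/(v0-v1))
E
```

```text
time_s: 14.73
tcp_pos: [0.4312, 0.085, 0.0626]
ee_rot: [[-0.993, 0.121, 0.003], [0.121, 0.993, 0.003], [-0.003, 0.003, -1.0]]
wrist_force: [-4.0, 6.1, 9.1]
gripper_width: 0.007
time_s: 15.15
tcp_pos: [0.4311, 0.085, 0.063]
ee_rot: [[-0.993, 0.121, 0.003], [0.121, 0.993, 0.003], [-0.003, 0.003, -1.0]]
wrist_force: [-5.2, 5.5, 8.4]
gripper_width: 0.001
t 15.25 p [0.4311 0.085  0.063 ] x [-0.993  0.121 -0.003] z [ 0.003  0.003 -1.   ] F [-3.6  6.2  9.1] g 0.004
shift px 0.0 -5.875 0.8222359418869019
rise mm 20.948345567674597
```

View pics/s12d.png

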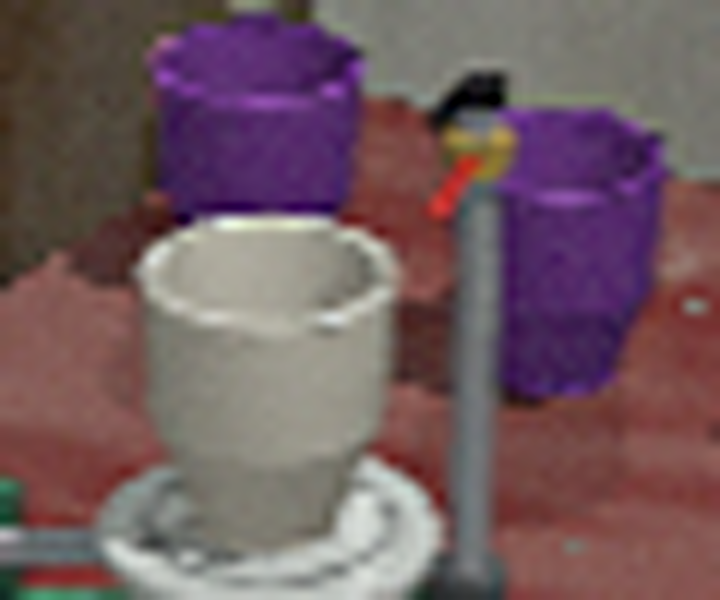

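View pics/top12.png

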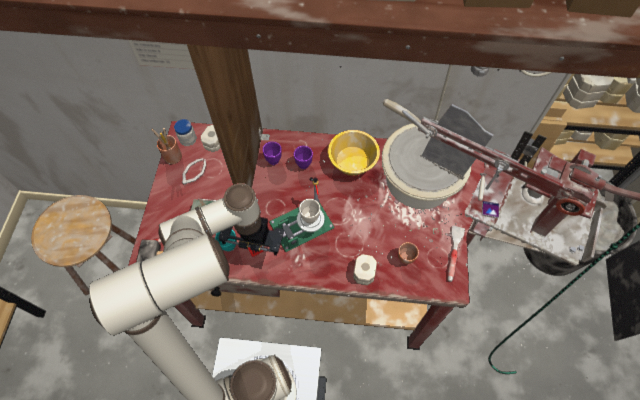

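```bash
python3 - <<'E'
from h import *
from scipy.optimize import brentq
S=load('scene12')
c=lambda x,y:(270+(x+.5)/12-.5,190+(y+.5)/12-.5)
th=np.linspace(0,2*np.pi,200)
def bb(z,cx=.545,cy=-.0825,r=.034):
    E=np.array([proj(S,[cx+r*np.cos(t),cy+r*np.sin(t),z]) for t in th]);return E.min(0),E.max(0)
for nm,(x0,x1,y0,y1) in {'s12':(138,400,213,328)}.items():
    vc=(c(0,y0)[1]+c(0,y1)[1])/2
    print('rim z implied',brentq(lambda z:(bb(z)[0][1]+bb(z)[1][1])/2-vc,.1,.2),[ (np.array(b)-[270,190]+.5)*12-.5 for b in bb(.1544)])
# scene7 same measure: rim bbox crop (275,205): y 103..218
vc=205+((103+218)/2+.5)/12-.5; print('rim7 implied',brentq(lambda z:(bb(z)[0][1]+bb(z)[1][1])/2-vc,.1,.2))
for y in (208,211,214):
  print('tip z',y,brentq(lambda z:proj(S,[.598,-.1028,z])[1]-c(438,y)[1],.1,.2), proj(S,[.598,-.1028,.155])[0],c(438,y)[0])
W=load('wrist8');W9=load('wrist9')
E
```

```text
rim z implied 0.15723952911253256 [array([142.3229015 , 223.02901566]), array([399.40798517, 337.2071658 ])]
rim7 implied 0.13647360025649274
tip z 208 0.15922330829380704 306.1888344143877 306.0416666666667
tip z 211 0.15832414754965043 306.1888344143877 306.0416666666667
tip z 214 0.15742455908210332 306.1888344143877 306.0416666666667
```

```bash
python3 - <<'E'
from h import *
W=load('wrist8')['frame'][130:190,290:340,::-1];W9=load('wrist9')['frame'][130:190,440:500,::-1]
cv2.imwrite('pics/tips.png',np.hstack([cv2.resize(a[:, :50],None,fx=8,fy=8,interpolation=cv2.INTER_NEAREST) for a in (W,W9)]))
E
```

```text
(no output)
```

View pics/tips.png

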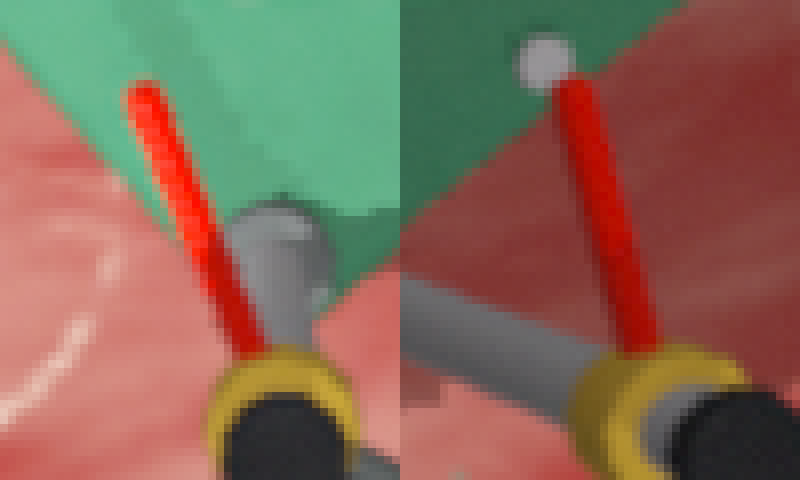

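```bash
python3 - <<'E'
from h import *
W=load('wrist8');W9=load('wrist9')
for a,b in [((307.3,140.2),(461.5,139.1)),((307.5,141),(461.6,140)),((307.5,141),(461.2,139.3)),((307.3,140.2),(461.9,140))]:
    print(tri([(W,*a),(W9,*b)]))
E
```

```text
(array([ 0.59744433, -0.10262527,  0.15623226]), [np.float64(0.00018597565071108986), np.float64(0.0001859756507109517)])
(array([ 0.59826237, -0.10253704,  0.1562863 ]), [np.float64(0.0001397961247230334), np.float64(0.0001397961247230974)])
(array([ 0.59798301, -0.1025473 ,  0.15544584]), [np.float64(0.0004725375869513712), np.float64(0.0004725375869515217)])
(array([ 0.59781461, -0.10262597,  0.15712071]), [np.float64(0.00023897770312053917), np.float64(0.00023897770312063008)])
```

```bash
python3 -m jog '[[0,0,0.1,0,0,0],[0,0,0.1,0,0,0],[0,0,0.04,0,0,0],[0,0,0,0,0,0],[0,0,0,0,0,0]]' 0
python3 -m jog '[[0,0,0,0,0,0],[0,0,0,0,0,0],[0,0,0,0,0,0],[0,0,0,0,0,0],[0,0,0,0,0,0]]' 0
python3 - <<'E'
from h import *
snap('scene','scene13');snap('top','top13');st()
a=load('scene13')['frame'][190:240,270:330,::-1];cv2.imwrite('pics/s13d.png',cv2.resize(a,None,fx=12,fy=12,interpolation=cv2.INTER_CUBIC))
a=load('scene13')['frame'][180:310,190:390,::-1];cv2.imwrite('pics/s13z.png',cv2.resize(a,None,fx=4,fy=4,interpolation=cv2.INTER_CUBIC))
E
```

```text
time_s: 15.67
tcp_pos: [0.4311, 0.085, 0.0606]
ee_rot: [[-0.993, 0.121, 0.003], [0.121, 0.993, 0.003], [-0.003, 0.003, -1.0]]
wrist_force: [-4.8, 4.9, 9.0]
gripper_width: 0.004
time_s: 16.08
tcp_pos: [0.4312, 0.085, 0.0606]
ee_rot: [[-0.993, 0.121, 0.003], [0.121, 0.993, 0.003], [-0.003, 0.003, -1.0]]
wrist_force: [-4.0, 5.3, 9.2]
gripper_width: 0.006
t 16.18 p [0.4311 0.085  0.0606] x [-0.993  0.121 -0.003] z [ 0.003  0.003 -1.   ] F [-4.8  4.6  8.7] g 0.005
```

View pics/s13d.png

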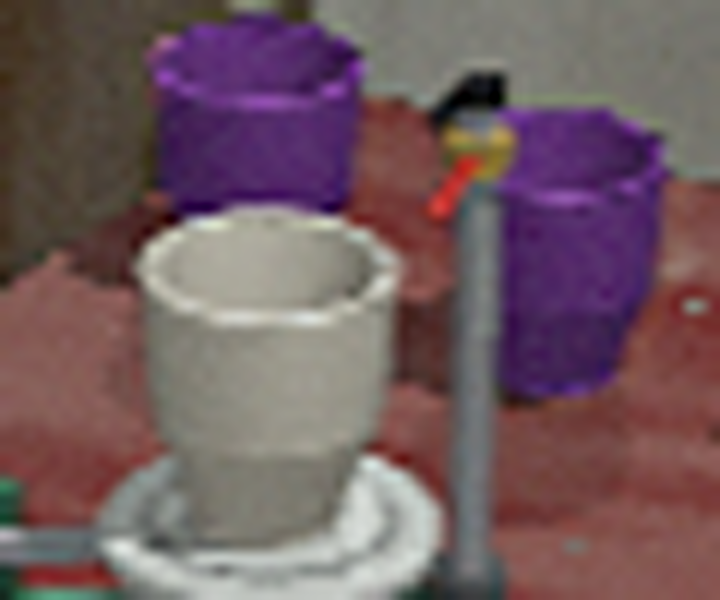

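View pics/s13z.png

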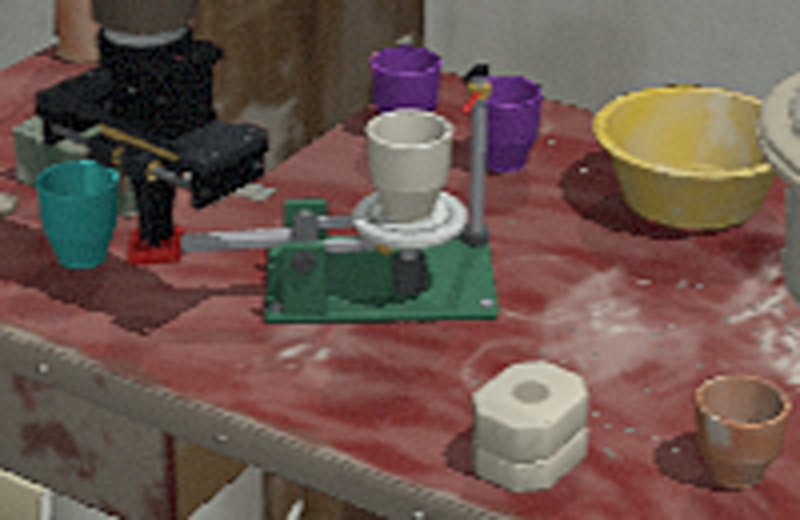

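```bash
python3 - <<'E'
from h import *
from station import finish_job
st();print(finish_job());st()
E
```

```text
t 16.18 p [0.4311 0.085  0.0606] x [-0.993  0.121 -0.003] z [ 0.003  0.003 -1.   ] F [-4.8  4.6  8.7] g 0.005
the job is handed in; nothing more can be done
None
the job is handed in; nothing more can be done
```

The bisque cup is standing on the lift plate, released, and the lever is pressed and held so the rim sits about level with the pointer tip. I handed the job in at 16.2 s. `finish_job` gives no verdict, so success rests on my own checks.

**What I did:** I gripped the cup across its diameter and set it down on the plate with the lever up. I let go only once the force showed the cup was seated. Then I pressed the red pad down with the shut fingers and held it there.

**Last checks:**
- **Cup:** it stands upright. Its mouth is about 1 mm from the plate's axis.
- **Heights:** from the lever geometry the rim is at about 155.8 mm. The wrist views put the pointer tip at about 156 mm (estimates 153–157 mm).
- **Holding:** the pad stayed steady at fingertip height 60.6 mm with about 9 N of push.
- **Bystanders:** in the last scene view the terracotta cup, the plaster mould, and the turquoise and purple cups look unmoved.

**What disagreed:**
- **Scene camera:** it reads about 2.5 mm high, judged on the cup rim when its height was known. I corrected for that. Uncorrected, it gives about 159 mm for the rim and 158 mm for the tip, so the match is good to roughly 1–2 mm.
- **Pointer:** it does not aim exactly at the plate's axis, and its tip measured about 56 mm from it rather than 50 mm.
- **Jig yaw:** I measured about 0.6 rad, slightly above the stated range.

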